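# Fit the second hang-rail bracket and lay the rail

## Task

On the counter display stand, fit the second bracket to the bare slotted post, level with the one already up: of the two in the blue tray, take the one that is the same size as the fitted one, hook both its claws into the slots and press it down until it is locked fully home, its claws down on the slot edges. Then lay the loose steel rail down into both saddles so that it sits level and central. Leave everything else on the counter where it is.

Things in the scene. Friction and masses are not known exactly. Their poses are not given: they have to be found in the camera images.
- stand: Fixed display stand: grey plinth 195 x 300 mm, deck 40 mm above this origin (height over the counter varies), two white slotted posts at x 0, y +110 and -110 mm (which is which changes). Origin midway between the feet of the posts' front faces. x points from a fitted bracket's saddle to its post, y along the row, z up. Rail home: centre at x -133, y 0, z 229 mm, lying along y.
- post_open: The bare post, fixed, 42 mm wide, 371 mm tall, open at the back. Origin: foot of its centre line, in the plane of its front face; axes as the stand's, so the face looks to -x. Face sheet 4 mm thick with a column of seven slots, 10 mm wide, 24 mm high, 36 mm apart; lower edge of the lowest 80 mm up. The fitted bracket's claws use the fourth and fifth slots from below (lower edges at 188, 224 mm).
- mate_mid (a point): The bracket already fitted, part of the other post, identical to the loose one. Point on its centre plane, half-way up, 75 mm out from its post's face; axes as bracket_mid. Locked level with it, the loose bracket has its own mid point at this same height, 75 mm out from the bare post's face, on that post's centre line (x -75, y 0, z 205 mm from its origin).
- bracket_mid (a point): The loose bracket to fit: steel, 260 g, standing upright in a lane of the tray. Body 120 mm long (x), 14 mm wide (y), 56 mm high (z); solid upper chord 24 mm high. Point: centre plane, half-way up, 75 mm from the back face that meets the post, 45 mm from the body's front end, near the centre of mass. x points to the claw end, z up.
- bracket_claws (a point): On the loose bracket's back face, centre plane, underside of the upper claw's neck (47 mm above the bracket's underside; the lower claw is 36 mm below). Each claw is 5 mm wide and reaches 12 mm out: a neck 8 mm high with a tongue hanging 9 mm below it. It enters the slots when held 10 to 15 mm above its locked height; the tapered tongues wedge over the last 3 mm: push, 10 to 20 N.
- bracket_saddle (a point): Centre of the floor of the loose bracket's rail saddle: a U open upward in front of the body, 26 mm clear along the bracket's x, 22 mm wide, floor 36 mm above the bracket's underside, front lip rising 30 mm above the floor (total reach 33 mm beyond the body).
- short_mid (a point): A shorter bracket that does not belong to this job: body 80 mm long, otherwise alike, standing in the other lane of the tray. Point on its centre plane, half-way up, 50 mm from its back face; axes alike.
- tray: Fixed blue tray, 205 x 140 mm, walls and middle divider 30 mm high, floor 4 mm thick; two lanes along its x, 33 mm either side of its centre line, one bracket in each. Origin: centre of its underside.
- rail_mid (a point): The loose rail: rectangular steel tube 296 mm long (its y), 20 mm wide (x), 32 mm tall (z), 300 g, black end caps, standing on a narrow side on the counter. This point is its centre. It goes into the saddles the same way up.
- filter: Bystander: white spin-on oil filter can, 74 mm across, 88 mm tall, standing on the counter. Origin: centre of its underside.
- spray: Bystander: spray can, 54 mm across, 165 mm tall, standing on the counter. Origin: centre of its underside.
- oil: Bystander: oil bottle, 80 mm across, 215 mm tall, standing on the counter. Origin: centre of its underside.
- plugs: Bystander: small carton, 110 x 75 x 50 mm, on the counter. Origin: centre of its underside.
- spanner: Bystander: open-ended spanner, 170 mm long, lying on the counter along its own x.
- jar: Bystander: screw-top jar, 56 mm across, 75 mm tall, standing on the stand's deck. Origin: centre of its underside.
- bulbs: Bystander: small carton, 50 x 80 x 60 mm high, standing on the stand's deck. Origin: centre of its underside.

How it is judged:
By the outcome, as a careful person would: the job done as asked, in the order asked, and still so for the second after the job is handed in, with the robot touching nothing.
It also fails if it takes over 67 s, if anything falls off the work surface, if the arm or the gripper's body presses on something with over 40 N, if the wrist force passes 120 N, or if a joint passes its speed limit or range.

## Robot

A 6-joint arm with a two-finger parallel gripper is mounted at the origin on the work surface. World frame = base frame: x ahead of the robot, y to its left, z up, the work surface at z = 0. Lengths are in m, angles in rad, forces in N, time in s.
With the tool pointing down it reaches from about 0.35 to 0.875 m from the base axis. Payload 4.2 kg.
Tool frame: the origin (TCP) lies at the very end of the fingers, on their centre line; the grasp point (between the pads) lies ctrl.grip_point_offset behind it (ctrl.grip_point_offset is the distance from the TCP to the grasp point, in m); z points along the fingers, y is the direction in which the jaws open and shut (so a half turn about z gives the same grasp; the last joint's range is limited). The gripper opens to 85 mm and grips with 20 to 120 N. Pads are 22 mm wide; open, the fingers measure 114 mm over their backs; the gripper's body (76 mm by 85 mm) begins 54 mm behind the grasp point. The pads swing forward as they close: fully open they stand 13 mm farther back than shut.
Start: joints at [1.393, 0.385, 0.008, 0, -1.194, -0.259], TCP at [0.264, 0.566, 0.231] pointing down, gripper open.
Joint ranges: [-3.14, 3.14], [-1.21, 2.06], [-1.07, 1.41], [-3.16, 2.05], [-2.99, -0.16], [-3.1, 3.1]. Speed limits (rad/s): [2.79, 2.79, 3.14, 3.14, 3.14, 3.14].

## Interface

Orientations are given as a unit quaternion [w, x, y, z].
In Python, from cell import ctrl gives the robot as it stands.
- The arm moves only by the tool move_arm, never from a script. Its arguments are lists of equal length, an entry for each row: "dp": the shift along the tool's x, y, z in m, a list of three; "turn": the turn, a rotation vector about the tool's x, y, z in rad, a list of three. A call has 1 to 12 rows; each row is the pose to reach, as a shift and turn from the pose measured when the call began, along the tool's axes at that moment; what a row does not reach only later rows make up. A row lasts 1/10 s, in which the tool goes at most 50 mm and 8.59 degrees, less where a joint would pass 70% of its speed; a pose out of reach is approached as far as the arm can. A call with a gripper value outside its range is refused whole. "gripper" is the finger opening in m, from 0 to 0.0854, set as the call begins (left out, the last holds). The fingers move at their own pace and stop on an object; "force" is the grip in N (left out, the last holds). Time passes only in rows, so rows that repeat a pose let the fingers close. It gives the time, the measured TCP pose, the force and the opening at its end, in the units of the state.
- ctrl.read_state(): the state, without advancing time (a new reading comes with each control period).
- ctrl.read_camera(name): name is "side" or "top"; returns the picture (480x640x3 uint8, blue, green, red); there is no depth.
- ctrl.calibration(name): a dict with "fx", "fy", "cx", "cy" (pixels), "D" ([k1, k2, p1, p2, k3] as OpenCV has them; the pictures are not rectified), "rvec" (rotation vector, rad) and "tvec" (3), from world to camera coordinates, as OpenCV has them. Camera axes: x right, y down, z forward; pixel columns grow to the right and rows downward; lengths in m; the calibration is good to about 2 mm. A picture is of the moment at which its call begins. calibration takes no time and is no camera call.
- ctrl.finish_job(): hands the job in, once; it reports no verdict.
Trained networks look in the newest picture that a camera, given by its name, has taken for a name from the list of things; names that differ only in an ending like _2 or _b are one class to them, and where a whole thing is asked for, a point or a joint stands for the part that bears it (a point fixed in the world has none). Each returns a list of dicts, best first, with "confidence" (0 to 1); they miss things now and then, are a little off and sometimes report something else, mostly with a low value. They report only what shows in the picture. A call takes as long as a camera call.
- ctrl.cut_out(camera, thing): "pixels" (480x640 bool, what is visible of it) and "position" ([row, column] in pixels, amid what is visible of it).
- ctrl.tip_of(camera, thing): "position" ([row, column] in pixels: a listed point, or the origin of a listed thing).
The state is a dict: "clock": time; "qpos": joint angles; "dq": joint speeds; "tau": joint torques, N m; "position": TCP position; "orientation": TCP orientation; "force": force on the tool from outside, world axes, zero at the start; "ft_torque": the same for the moment, N m; "opening": finger opening in m.
Only numpy, scipy, OpenCV 4.12 (cv2) and the standard library are available. Lean on these libraries where they do the work, as an engineer would, in place of code of your own. Each camera call takes 0.05 s, during which the arm holds its last target.

## Working session

There is one attempt and no reset: what is moved stays moved. The work goes in short steps, Python scripts to look and compute and a tool call to move; the robot and the scene stay as the last step left them, time stands still between calls to the robot, and variables do not carry over. Pictures are saved under pics/ and viewed, and the job is handed in when it is done.

Besides the shell and the picture viewer there is one more tool, called after "Emit:" as name(argument=value, ...), one argument or row to a line, values as JSON. move_arm: Moves the arm, as the interface text tells. Its arguments: {"type":"object","properties":{"dp":{"type":"array"},"turn":{"type":"array"},"gripper":{"type":"number"},"force":{"type":"number"}},"required":["dp","turn"]}

```bash
ls; mkdir -p pics; cat > h.py <<'E'
import numpy as np, cv2
from cell import ctrl
from scipy.spatial.transform import Rotation as R
E
python3 - <<'E'
from h import *
for n in ("side","top"):
    im=ctrl.read_camera(n); cv2.imwrite(f"pics/{n}0.png",im)
    print(n,ctrl.calibration(n))
s=ctrl.read_state(); print(s, ctrl.grip_point_offset)
E
```

```text
pics
side {'fx': 460.5659856373604, 'fy': 460.5659856373604, 'cx': 327.1996716691078, 'cy': 236.18993689114387, 'D': array([-0.0302395,  0.       ,  0.       ,  0.       ,  0.       ]), 'rvec': array([ 2.12257961, -0.73781638,  0.36930407]), 'tvec': array([-0.41075804,  0.27282351,  0.88982961])}
top {'fx': 506.0106964314121, 'fy': 506.0106964314121, 'cx': 310.86439484015256, 'cy': 228.43207512801803, 'D': array([-0.07967097,  0.        ,  0.        ,  0.        ,  0.        ]), 'rvec': array([ 2.14805018, -2.09201671,  0.18357446]), 'tvec': array([-0.04830955,  0.52279645,  1.31678375])}
{'clock': 0.1, 'qpos': array([ 1.39264099e+00,  3.85495180e-01,  6.74813608e-03, -4.50158702e-04,
       -1.19398871e+00, -2.58584761e-01]), 'dq': array([ 0.00100119, -0.00040216,  0.00409808,  0.0018084 , -0.00053427,
       -0.00024293]), 'tau': array([ 1.16874958e-04, -3.93322670e+01,  1.88927221e+01,  4.19799596e+00,
       -2.64310875e-03,  7.96318147e-06]), 'position': array([0.26413509, 0.56586287, 0.23031373]), 'orientation': array([ 9.77339161e-04,  9.76233387e-01, -2.16719613e-01, -1.70052948e-04]), 'force': array([ 0.76625619,  0.49238613, -1.41259164]), 'ft_torque': array([-0.00751601,  0.03970702, -0.02182075]), 'opening': 0.08550911223591558} 0.0187
```

View pics/side0.png

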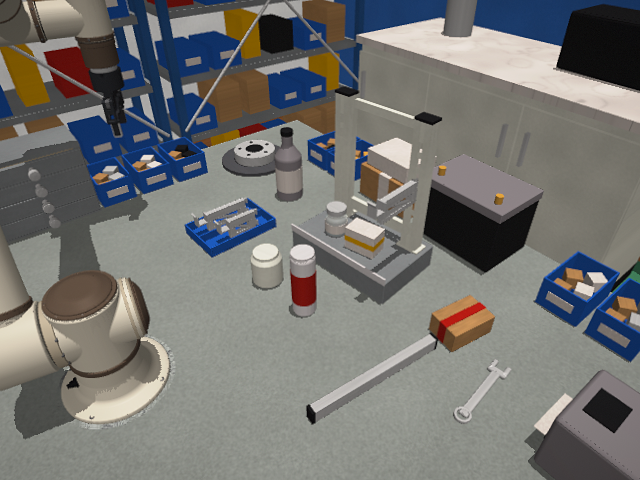

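View pics/top0.png

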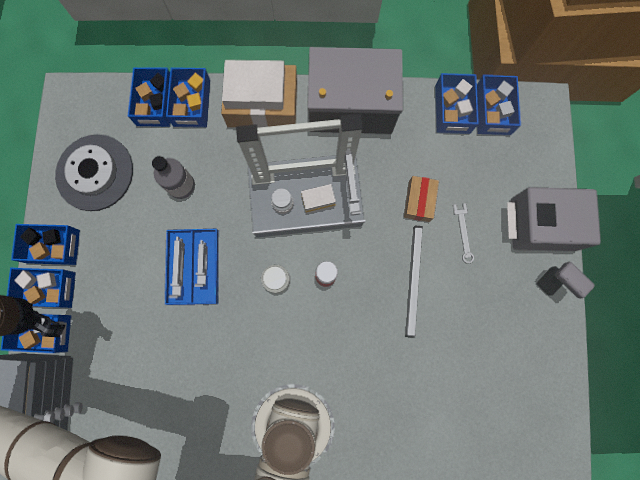

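```bash
cat >> h.py <<'E'
C={n:ctrl.calibration(n) for n in("side","top")}
def ray(n,px):
    c=C[n];K=np.array([[c['fx'],0,c['cx']],[0,c['fy'],c['cy']],[0,0,1]])
    u=cv2.undistortPoints(np.array([[px]],float),K,c['D'])[0,0]
    Rm=cv2.Rodrigues(c['rvec'])[0]
    o=-Rm.T@c['tvec'];d=Rm.T@np.array([u[0],u[1],1]);return o,d/np.linalg.norm(d)
def proj(n,P):
    c=C[n];K=np.array([[c['fx'],0,c['cx']],[0,c['fy'],c['cy']],[0,0,1]])
    return cv2.projectPoints(np.array(P,float).reshape(-1,1,3),c['rvec'],c['tvec'],K,c['D'])[0][:,0]
def tri(pa,pb):
    A=np.zeros((3,3));b=np.zeros(3);rs=[ray("side",pa),ray("top",pb)]
    for o,d in rs:
        M=np.eye(3)-np.outer(d,d);A+=M;b+=M@o
    p=np.linalg.solve(A,b);return p,[np.linalg.norm((np.eye(3)-np.outer(d,d))@(p-o)) for o,d in rs]
def onz(n,px,z):
    o,d=ray(n,px);return o+d*(z-o[2])/d[2]
E
python3 - <<'E'
from h import *
for t in ["stand","post_open","mate_mid","bracket_mid","bracket_claws","bracket_saddle","short_mid","tray","rail_mid","jar","bulbs","filter","spray"]:
    r={}
    for n in("side","top"):
        l=ctrl.tip_of(n,t); r[n]=[(np.round(x["position"],1).tolist(),round(x["confidence"],2)) for x in l[:2]]
    print(t,r,end=' ')
    if r["side"] and r["top"]:
        p,e=tri(r["side"][0][0][::-1],r["top"][0][0][::-1]); print(np.round(p,4),np.round(e,4))
    else: print()
E
```

```text
stand {'side': [], 'top': [([181.9, 306.1], 0.97), ([182.5, 350.5], 0.18)]} 
post_open {'side': [([222.7, 335.9], 0.86)], 'top': [([184.6, 263.6], 0.86), ([241.3, 175.4], 0.44)]} [0.6443 0.1042 0.0248] [0.0057 0.0057]
mate_mid {'side': [([206.9, 394.1], 0.96)], 'top': [([183.5, 347.1], 0.76)]} [ 0.6081 -0.1222  0.2084] [0.0016 0.0016]
bracket_mid {'side': [([215.5, 218.5], 0.85)], 'top': [([266.6, 177.1], 0.77)]} [0.4071 0.3295 0.0275] [0.0061 0.0061]
bracket_claws {'side': [([201.0, 242.9], 0.87), ([231.4, 334.9], 0.51)], 'top': [([239.5, 176.1], 0.91), ([266.4, 197.8], 0.51)]} [0.4832 0.3317 0.0431] [0.0018 0.0018]
bracket_saddle {'side': [([219.7, 202.7], 0.84)], 'top': [([285.5, 177.7], 0.68), ([278.0, 275.3], 0.47)]} [0.3558 0.3201 0.0406] [0.0052 0.0052]
short_mid {'side': [([224.3, 236.6], 0.85), ([280.2, 270.3], 0.42)], 'top': [([263.4, 199.5], 0.93), ([188.3, 180.3], 0.43)]} [0.4227 0.267  0.0249] [0.0009 0.0009]
tray {'side': [([229.2, 231.6], 0.91), ([227.7, 234.8], 0.52)], 'top': [([269.0, 195.6], 0.76), ([280.4, 276.1], 0.32)]} [0.4104 0.2806 0.0057] [0.0007 0.0007]
rail_mid {'side': [([372.6, 378.7], 0.56), ([230.7, 339.8], 0.25)], 'top': [([281.7, 413.9], 0.93), ([181.6, 304.7], 0.32)]} [ 0.3922 -0.3185  0.0223] [0.0034 0.0034]
jar {'side': [([231.3, 336.0], 0.87), ([214.0, 217.4], 0.2)], 'top': [([203.4, 282.0], 0.91)]} [0.5896 0.0458 0.0537] [0.0004 0.0004]
bulbs {'side': [([247.8, 360.1], 0.95)], 'top': [([201.8, 317.9], 0.94)]} [ 0.5919 -0.0493  0.0593] [0.0041 0.0041]
filter {'side': [([278.8, 266.2], 0.74), ([328.6, 460.5], 0.4)], 'top': [([281.9, 274.7], 0.78)]} [ 0.3822  0.0613 -0.0043] [0.0009 0.0009]
spray {'side': [([307.8, 301.8], 0.56)], 'top': [([280.6, 329.3], 0.9), ([277.3, 277.1], 0.43)]} [ 0.3858 -0.0871  0.0146] [0.0019 0.0019]
```

```bash
python3 - <<'E'
import cv2
s=cv2.imread("pics/side0.png");t=cv2.imread("pics/top0.png")
def crop(im,x,y,w,h,f,n): cv2.imwrite(f"pics/{n}.png",cv2.resize(im[y:y+h,x:x+w],None,fx=f,fy=f,interpolation=cv2.INTER_CUBIC))
crop(s,285,80,160,120,5,"c1");crop(s,285,180,160,120,5,"c1b");crop(t,235,115,140,125,4.8,"c2");crop(s,180,190,100,70,8,"c3");crop(t,160,225,65,85,7,"c4")
E
```

```text
(no output)
```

View pics/c1.png

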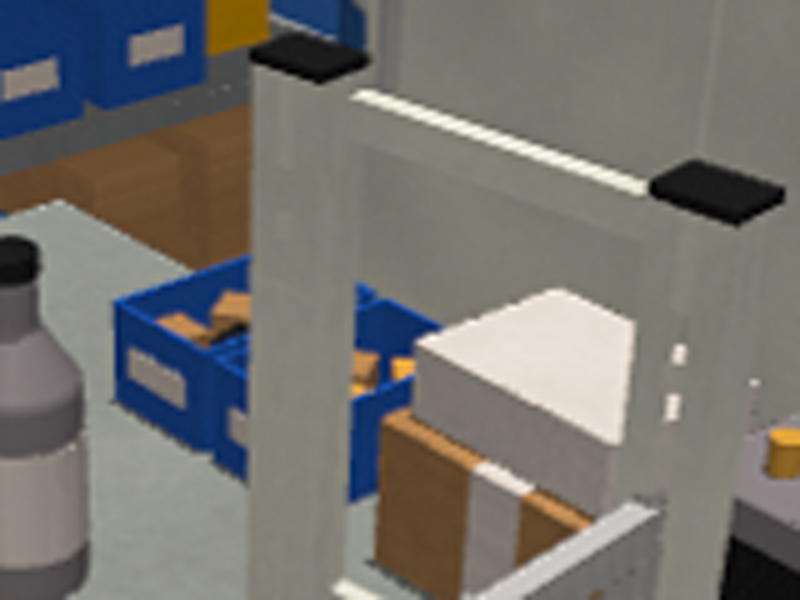

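View pics/c1b.png

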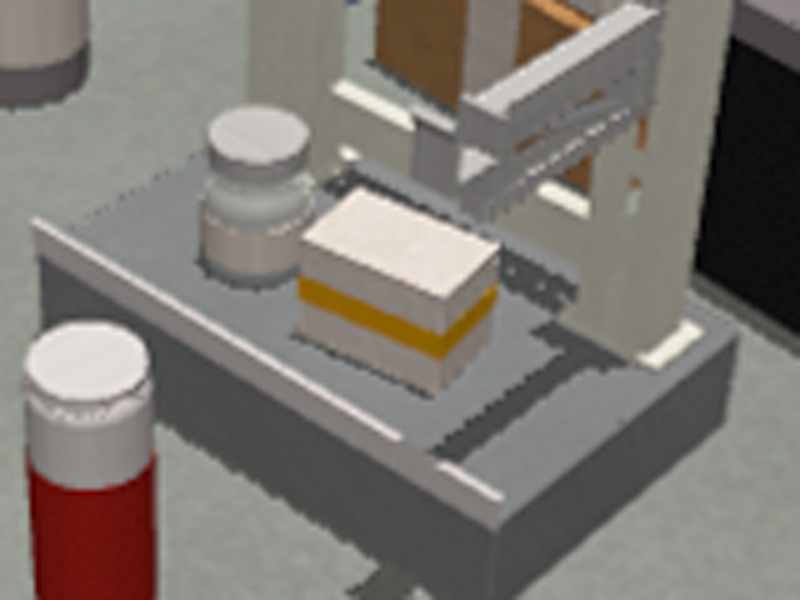

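View pics/c2.png

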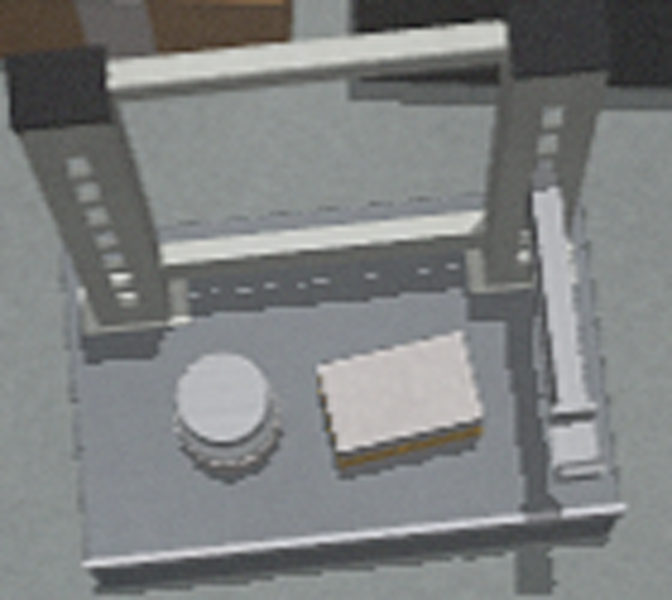

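View pics/c3.png

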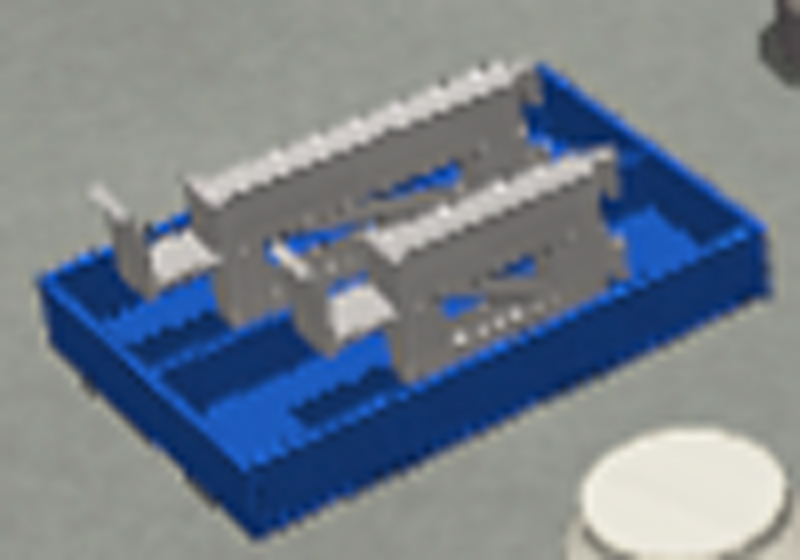

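View pics/c4.png

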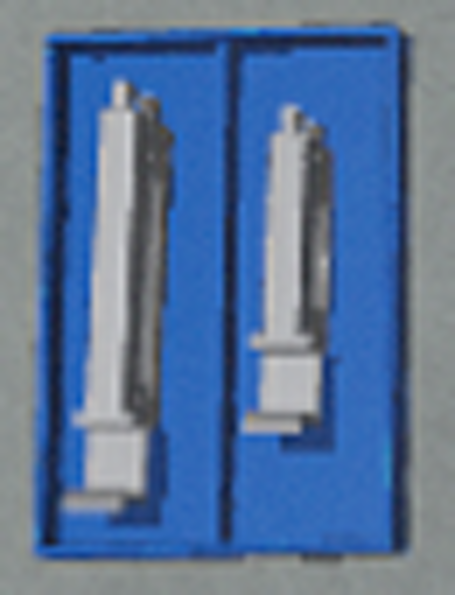

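```bash
cat > fit.py <<'E'
from h import *
from scipy.optimize import least_squares
def un(o,f,p): p=np.array(p,float);return (p+.5)/f-.5+np.array(o)
c2=lambda *p:un((235,115),4.8,p); c1=lambda *p:un((285,80),5,p); c1b=lambda *p:un((285,180),5,p)
obs=[]
for k,p in enumerate([(127,299),(120,279),(112,258),(104,238),(97,215),(88,191),(78,168)]):
    obs.append(("top",c2(*p),(0,.110,.092+.036*k),1))
# mate: body top, inner plate, lip
obs+=[("top",c2(533,190),(0,-.103,.233),1),("top",c2(561,190),(0,-.117,.233),1),
("side",c1b(635,3),(0,-.103,.233),1),("side",c1b(662,12),(0,-.117,.233),1),
("side",c1b(505,118),(-.120,-.117,.233),1),
]
def W(q,P):
    P=np.array(P,float);c,s=np.cos(q[3]),np.sin(q[3])
    return np.array([q[0]+c*P[0]-s*P[1],q[1]+s*P[0]+c*P[1],q[2]+P[2]])
if __name__=="__main__":
    f=lambda q:np.concatenate([(proj(n,W(q,P))[0]-p)*w for n,p,P,w in obs])
    r=least_squares(f,[.68,0,0,.1],loss='soft_l1',x_scale=[.01,.01,.01,.05]);print(r.x);print(np.round(f(r.x).reshape(-1,2),1))
    for n in C: print(n,-cv2.Rodrigues(C[n]['rvec'])[0].T@C[n]['tvec'])
E
cat > draw.py <<'E'
from fit import *
def box(x0,x1,y0,y1,z0,z1):
    c=[(x,y,z) for x in(x0,x1) for y in(y0,y1) for z in(z0,z1)]
    return [(a,b) for i,a in enumerate(c) for b in c[i+1:] if sum(u!=v for u,v in zip(a,b))==1]
def rect(y0,y1,z0,z1):
    c=[(0,y0,z0),(0,y1,z0),(0,y1,z1),(0,y0,z1)];return [(c[i],c[(i+1)%4]) for i in range(4)]
def bracket(ox,oy,oz): # o = back face, centre, underside
    b=box(-.12,0,-.007,.007,0,.056)+box(-.146,-.120,-.011,.011,.036,.036)+box(-.153,-.146,-.011,.011,.036,.066)
    return [(np.array(p)+(ox,oy,oz),np.array(q)+(ox,oy,oz)) for p,q in b]
def draw(im,n,segs,q,x,y,w,h,f,name,col=(0,0,255)):
    if isinstance(im,str): im=cv2.imread(im)
    big=cv2.resize(im[y:y+h,x:x+w],None,fx=f,fy=f,interpolation=cv2.INTER_CUBIC)
    for a,b in segs:
        t=((proj(n,[W(q,a),W(q,b)])+.5-(x,y))*f-.5)
        cv2.line(big,*[tuple(int(v) for v in np.round(p*8)) for p in t],col,1,cv2.LINE_AA,3)
    cv2.imwrite(f"pics/{name}.png",big)
E
python3 fit.py
```

```text
[ 0.65789922 -0.01069413  0.01705718  0.09733591]
[[ 0.2 -0.1]
 [ 0.2  0.1]
 [ 0.4  0.3]
 [ 0.4  0.1]
 [ 0.1  0.2]
 [ 0.1  0.2]
 [ 0.3 -0.3]
 [-0.5 -0.6]
 [-0.4 -1. ]
 [ 0.1 -0.4]
 [-0.1  0.2]
 [-5.1  0.1]]
side [-0.01704336 -0.67909516  0.75729178]
top [ 0.27488105 -0.05266336  1.3896893 ]
```

```bash
cat > d1.py <<'E'
from draw import *
import sys
q=[float(v) for v in sys.argv[1:5]]
S=box(0,.04,.089,.131,.04,.371)+box(0,.04,-.131,-.089,.04,.371)+bracket(0,-.11,.177)
for k in range(7): S+=rect(.105,.115,.08+.036*k,.104+.036*k)
draw("pics/top0.png","top",S,q,235,115,140,125,4.8,"d_top"+sys.argv[5])
draw("pics/side0.png","side",S,q,325,80,110,180,3.3,"d_side"+sys.argv[5])
E
python3 d1.py 0.6579 -.0107 .0171 .0973 a
```

```text
(no output)
```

View pics/d_topa.png

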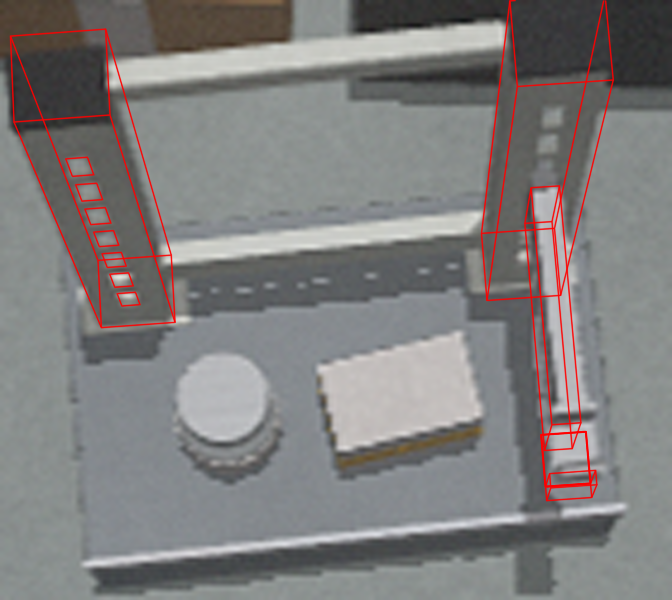

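View pics/d_sidea.png

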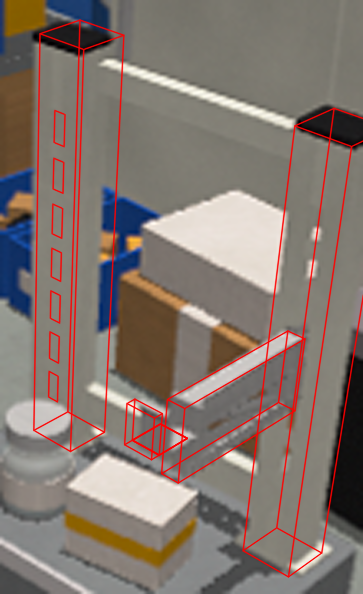

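```bash
python3 - <<'E'
import cv2
s=cv2.imread("pics/side0.png");t=cv2.imread("pics/top0.png")
def crop(im,x,y,w,h,f,n): cv2.imwrite(f"pics/{n}.png",cv2.resize(im[y:y+h,x:x+w],None,fx=f,fy=f,interpolation=cv2.INTER_CUBIC))
crop(s,360,170,65,60,10,"e1");crop(t,335,135,35,85,7,"e2");crop(s,325,85,120,35,6,"e3")
E
```

```text
(no output)
```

View pics/e1.png

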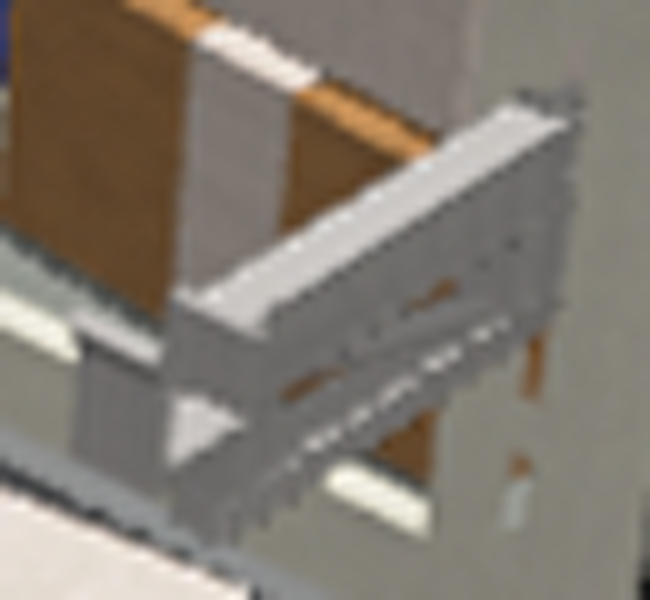

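View pics/e2.png

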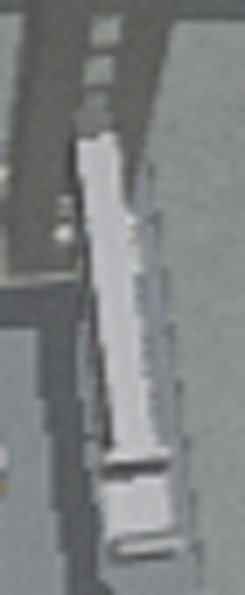

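View pics/e3.png

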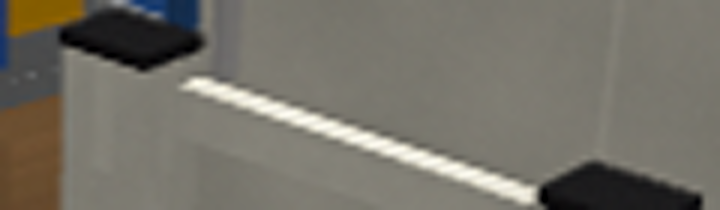

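```bash
cat > fit2.py <<'E'
import fit; from fit import *
e1=lambda *p:un((360,170),10,p); e2=lambda *p:un((335,135),7,p)
obs=fit.obs[:7]+[
("top",e2(80,140),(0,-.103,.233),1),("top",e2(118,134),(0,-.117,.233),1),
("side",e1(520,101),(0,-.103,.233),1),("side",e1(572,120),(0,-.117,.233),1),
("side",e1(175,293),(-.12,-.099,.233),1),("side",e1(262,335),(-.12,-.121,.233),1),
("side",e1(72,318),(-.153,-.099,.243),1),("top",e2(110,556),(-.153,-.099,.243),1),("top",e2(180,548),(-.153,-.121,.243),1),
("top",e2(103,475),(-.12,-.099,.233),1),("top",e2(168,467),(-.12,-.121,.233),1)]
# free 3D mate: also fit stand + camera small shift
f=lambda q:np.concatenate([(proj(n,W(q,P))[0]-p)*w for n,p,P,w in obs])
r=least_squares(f,[.65,0,0,.1],loss='soft_l1',x_scale=[.01,.01,.01,.05]);print(r.x);
for o,v in zip(obs,f(r.x).reshape(-1,2)): print(o[0],o[2],np.round(v,1))
for a,b in((7,9),(8,10),(17,12),(16,11),(14,13)):
  if obs[a][2]==obs[b][2]: print(obs[a][2],tri(obs[b][1],obs[a][1]))
E
python3 fit2.py
```

```text
[ 0.65945932 -0.01081584  0.01796006  0.11723459]
top (0, 0.11, 0.092) [0.3 0.1]
top (0, 0.11, 0.128) [0.3 0.3]
top (0, 0.11, 0.16399999999999998) [0.4 0.5]
top (0, 0.11, 0.19999999999999998) [0.5 0.2]
top (0, 0.11, 0.236) [0.2 0.3]
top (0, 0.11, 0.272) [0.2 0.3]
top (0, 0.11, 0.30799999999999994) [ 0.4 -0.2]
top (0, -0.103, 0.233) [-0.8 -2.5]
top (0, -0.117, 0.233) [-0.4 -2.2]
side (0, -0.103, 0.233) [ 1.3 -0.7]
side (0, -0.117, 0.233) [ 1.4 -0.3]
side (-0.12, -0.099, 0.233) [-1.2  0.4]
side (-0.12, -0.121, 0.233) [-1.4  0.4]
side (-0.153, -0.099, 0.243) [-1.3  0. ]
top (-0.153, -0.099, 0.243) [0.3 0.5]
top (-0.153, -0.121, 0.243) [-0.1  0.7]
top (-0.12, -0.099, 0.233) [-0.5 -1. ]
top (-0.12, -0.121, 0.233) [-0.3 -0.7]
(0, -0.103, 0.233) (array([ 0.66484192, -0.11513543,  0.25243737]), [np.float64(5.026530733363546e-05), np.float64(5.026530733357755e-05)])
(0, -0.117, 0.233) (array([ 0.66725458, -0.12792054,  0.25274035]), [np.float64(0.00013053413933161777), np.float64(0.00013053413933156193)])
(-0.12, -0.121, 0.233) (array([ 0.55396912, -0.14677992,  0.25267228]), [np.float64(0.001846484350343312), np.float64(0.0018464843503433748)])
(-0.12, -0.099, 0.233) (array([ 0.55052068, -0.12526232,  0.25315335]), [np.float64(0.001753419643195407), np.float64(0.0017534196431954504)])
(-0.153, -0.099, 0.243) (array([ 0.52122202, -0.12702269,  0.25993603]), [np.float64(0.0010409725310843035), np.float64(0.0010409725310845713)])
```

```bash
python3 - <<'E'
from fit import *
c4=lambda *p:un((160,225),7,p); c3=lambda *p:un((180,190),8,p)
P=[onz("top",c4(*p),.030) for p in((47,33),(405,26),(408,550),(37,555))]
print(np.round(P,4)); print([round(np.linalg.norm(P[i]-P[i-1]),4) for i in range(4)])
Q=[onz("side",c3(*p),.030) for p in((540,66),(766,230),(250,473),(42,283))]
print(np.round(Q,4)); print([round(np.linalg.norm(Q[i]-Q[i-1]),4) for i in range(4)])
import cv2
s=cv2.imread("pics/side0.png");t=cv2.imread("pics/top0.png")
def crop(im,x,y,w,h,f,n): cv2.imwrite(f"pics/{n}.png",cv2.resize(im[y:y+h,x:x+w],None,fx=f,fy=f,interpolation=cv2.INTER_CUBIC))
crop(t,395,170,80,175,3.4,"r1");crop(s,295,325,150,105,5,"r2")
E
```

```text
[[0.5146 0.3642 0.03  ]
 [0.5211 0.2222 0.03  ]
 [0.3176 0.209  0.03  ]
 [0.311  0.3526 0.03  ]]
[np.float64(0.204), np.float64(0.1422), np.float64(0.2039), np.float64(0.1437)]
[[0.5089 0.3584 0.03  ]
 [0.5164 0.2196 0.03  ]
 [0.3154 0.2086 0.03  ]
 [0.3074 0.3448 0.03  ]]
[np.float64(0.202), np.float64(0.139), np.float64(0.2013), np.float64(0.1364)]
```

View pics/r1.png

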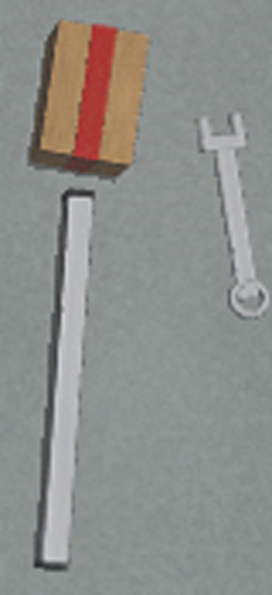

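View pics/r2.png

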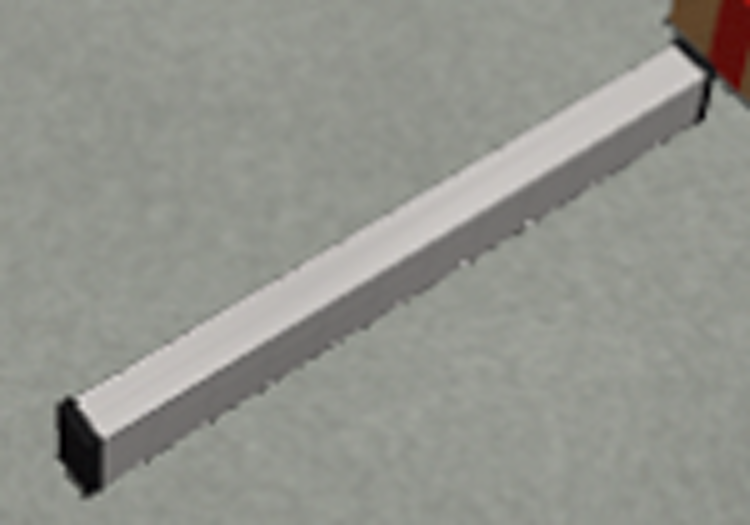

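```bash
cat > ba.py <<'E'
from fit import *; import fit2
c4=lambda *p:un((160,225),7,p); c3=lambda *p:un((180,190),8,p)
r1=lambda *p:un((395,170),3.4,p); r2=lambda *p:un((295,325),5,p)
O=[("S",)+o for o in fit2.obs]
h=.1025;w=.07
T=[(h,w,.03),(h,-w,.03),(-h,-w,.03),(-h,w,.03)]
for P,a,b in zip(T,((47,33),(405,26),(408,550),(37,555)),((540,66),(766,230),(250,473),(42,283))):
    O+=[("T","top",c4(*a),P,1),("T","side",c3(*b),P,1)]
l=.148
Rl=[(.01,l,.032),(-.01,l,.032),(.01,-l,.032),(-.01,-l,.032)]
# rail yaw ~ +pi/2-ish: its y along world x  ; local y -> far end
for P,a,b in zip(Rl,((95,191),(65,189),(67,568),(36,564)),((712,73),(677,38),(105,437),(68,397))):
    O+=[("R","top",r1(*a),P,1),("R","side",r2(*b),P,1)]
O+=[("R","side",r2(86,496),(.01,-l,0),1) ] if False else []
def projc(n,P,d):
    c=C[n];K=np.array([[c['fx'],0,c['cx']],[0,c['fy'],c['cy']],[0,0,1]])
    Rm=cv2.Rodrigues(c['rvec'])[0];cen=-Rm.T@c['tvec']+d[:3]
    Rn=cv2.Rodrigues(d[3:])[0]@Rm
    return cv2.projectPoints(P.reshape(1,1,3),cv2.Rodrigues(Rn)[0],-Rn@cen,K,c['D'])[0].ravel()
def unpack(v): return dict(S=v[:4],T=np.r_[v[4:6],0,v[6]],R=np.r_[v[7:9],0,v[9]]),dict(side=v[10:16],top=v[16:22])
def f(v):
    o,d=unpack(v)
    return np.concatenate([projc(n,W(o[k],P),d[n])-p for k,n,p,P,w in O]+[v[10:]/np.tile([.002]*3+[.003]*3,2)])
if __name__=="__main__":
    v0=np.r_[.66,-.01,.018,.117,.414,.285,.05,.4,-.32,-1.6,np.zeros(12)]
    r=least_squares(f,v0,loss='soft_l1',x_scale=np.r_[np.full(10,.01),np.full(12,.002)])
    np.save("ba.npy",r.x);np.set_printoptions(suppress=True)
    o,d=unpack(r.x);print({k:np.round(x,4) for k,x in o.items()},{k:np.round(x,4) for k,x in d.items()})
    for q,e in zip(O,r.fun[:-12].reshape(-1,2)): print(q[0],q[1],np.round(q[3],3),np.round(e,1))
E
python3 ba.py | grep -v "^\["
```

```text
top (0, 0.11, 0.092) [0.3 0.1]
top (0, 0.11, 0.128) [0.3 0.3]
top (0, 0.11, 0.16399999999999998) [0.4 0.5]
top (0, 0.11, 0.19999999999999998) [0.5 0.2]
top (0, 0.11, 0.236) [0.2 0.3]
top (0, 0.11, 0.272) [0.2 0.3]
top (0, 0.11, 0.30799999999999994) [ 0.4 -0.2]
top (0, -0.103, 0.233) [-0.8 -2.5]
top (0, -0.117, 0.233) [-0.4 -2.2]
side (0, -0.103, 0.233) [ 1.3 -0.7]
side (0, -0.117, 0.233) [ 1.4 -0.3]
side (-0.12, -0.099, 0.233) [-1.2  0.4]
side (-0.12, -0.121, 0.233) [-1.4  0.4]
side (-0.153, -0.099, 0.243) [-1.3  0. ]
top (-0.153, -0.099, 0.243) [0.3 0.5]
top (-0.153, -0.121, 0.243) [-0.1  0.7]
top (-0.12, -0.099, 0.233) [-0.5 -1. ]
top (-0.12, -0.121, 0.233) [-0.3 -0.7]
(0, -0.103, 0.233) (array([ 0.66484192, -0.11513543,  0.25243737]), [np.float64(5.026530733363546e-05), np.float64(5.026530733357755e-05)])
(0, -0.117, 0.233) (array([ 0.66725458, -0.12792054,  0.25274035]), [np.float64(0.00013053413933161777), np.float64(0.00013053413933156193)])
(-0.12, -0.121, 0.233) (array([ 0.55396912, -0.14677992,  0.25267228]), [np.float64(0.001846484350343312), np.float64(0.001846484350343374
[... 1228 characters left out ...]
33] [-0.4 -0.9]
S top [-0.12  -0.121  0.233] [-0.2 -0.6]
T top [0.102 0.07  0.03 ] [0.4 0.3]
T side [0.102 0.07  0.03 ] [ 0.5 -0.1]
T top [ 0.102 -0.07   0.03 ] [-0.4 -0.3]
T side [ 0.102 -0.07   0.03 ] [ 0.9 -0.2]
T top [-0.102 -0.07   0.03 ] [-1.   0.2]
T side [-0.102 -0.07   0.03 ] [0.2 0.3]
T top [-0.102  0.07   0.03 ] [0.3 0.7]
T side [-0.102  0.07   0.03 ] [-0.5 -0.2]
R top [0.01  0.148 0.032] [-1.1  0.6]
R side [0.01  0.148 0.032] [ 0.4 -0.8]
R top [-0.01   0.148  0.032] [0.5 0.4]
R side [-0.01   0.148  0.032] [ 0.4 -0. ]
R top [ 0.01  -0.148  0.032] [-0.6 -0.7]
R side [ 0.01  -0.148  0.032] [-1.1  0.5]
R top [-0.01  -0.148  0.032] [ 1.  -0.3]
R side [-0.01  -0.148  0.032] [ 0.1 -0. ]
```

```bash
sed -i 's/^O=\[("S",)+o for o in fit2.obs\]/O=[("S",)+o for i,o in enumerate(fit2.obs) if i not in(7,8,9,10)]/' ba.py; python3 ba.py | grep -A14 "{"
cat > d2.py <<'E'
from draw import *
import ba,sys
v=np.load("ba.npy");o,d=ba.unpack(v)
import draw
draw.proj=lambda n,P:np.array([ba.projc(n,np.array(p),d[n]) for p in P])
E
cat > d3.py <<'E'
from d2 import *
S=box(0,.04,.089,.131,.0,.371)+box(0,.04,-.131,-.089,.0,.371)+bracket(0,-.11,.177)
for k in range(7): S+=rect(.105,.115,.08+.036*k,.104+.036*k)
S+=rect(-.115,-.105,.26,.284)+rect(-.115,-.105,.152,.176)
draw.draw("pics/top0.png","top",S,o["S"],235,115,140,125,4.8,"f_top")
draw.draw("pics/side0.png","side",S,o["S"],325,80,110,180,3.3,"f_side")
E
python3 d3.py>/dev/null
```

```text
{'S': array([ 0.6599, -0.0111,  0.0209,  0.1232]), 'T': array([0.4153, 0.2863, 0.    , 0.0583]), 'R': array([ 0.3946, -0.3159,  0.    , -1.6481])} {'side': array([-0.0004,  0.0004,  0.0005, -0.0015, -0.0006,  0.0001]), 'top': array([ 0.0004, -0.0004, -0.0001, -0.0001, -0.0004,  0.0016])}
S top [0.    0.11  0.092] [ 0.1 -0. ]
S top [0.    0.11  0.128] [0.1 0.2]
S top [0.    0.11  0.164] [0.2 0.3]
S top [0.   0.11 0.2 ] [0.2 0. ]
S top [0.    0.11  0.236] [-0.   0.1]
S top [0.    0.11  0.272] [-0.   0.1]
S top [0.    0.11  0.308] [ 0.1 -0.4]
S side [-0.12  -0.099  0.233] [-0.4  0.2]
S side [-0.12  -0.121  0.233] [-0.6  0.2]
S side [-0.153 -0.099  0.243] [-0.4 -0.2]
S top [-0.153 -0.099  0.243] [0.6 0. ]
S top [-0.153 -0.121  0.243] [0.2 0.3]
S top [-0.12  -0.099  0.233] [-0.3 -1.4]
S top [-0.12  -0.121  0.233] [-0.1 -1.2]
```

View pics/f_top.png

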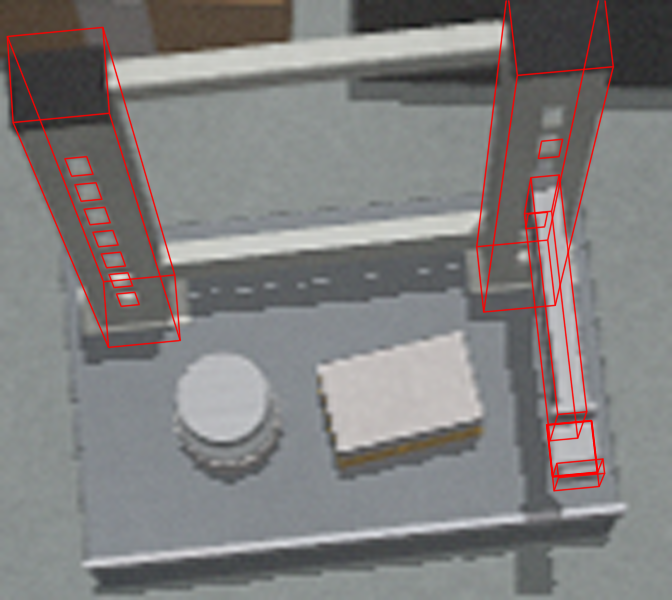

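View pics/f_side.png

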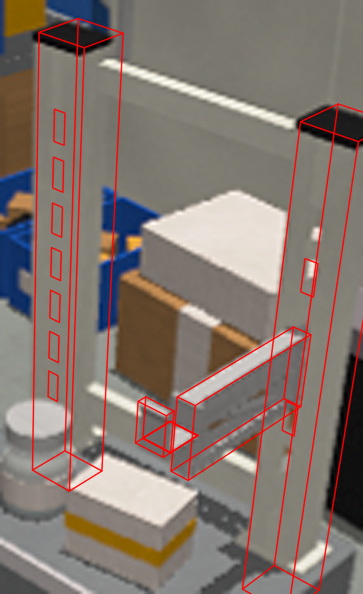

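```bash
python3 - <<'E'
from d2 import *
import ba
from fit import *
pj=lambda n,p: ba.projc(n,np.array(p,float),d[n])
from scipy.optimize import least_squares as ls
for b,t in (((725,425),(738,335)),((497,598),(498,525)),((42,322),(40,262))):
    b=c1b(*b);t=c1b(*t)
    r=ls(lambda v:np.r_[pj("side",[v[0],v[1],0])-b,pj("side",[v[0],v[1],v[2]])-t],[.6,-.1,.05]);print(r.x,r.fun)
E
python3 - <<'E'
import cv2
s=cv2.imread("pics/side0.png")
cv2.imwrite("pics/g1.png",cv2.resize(s[215:305,285:440],None,fx=5,fy=5,interpolation=cv2.INTER_CUBIC))
E
```

```text
[ 0.65945932 -0.01081584  0.01796006  0.11723459]
top (0, 0.11, 0.092) [0.3 0.1]
top (0, 0.11, 0.128) [0.3 0.3]
top (0, 0.11, 0.16399999999999998) [0.4 0.5]
top (0, 0.11, 0.19999999999999998) [0.5 0.2]
top (0, 0.11, 0.236) [0.2 0.3]
top (0, 0.11, 0.272) [0.2 0.3]
top (0, 0.11, 0.30799999999999994) [ 0.4 -0.2]
top (0, -0.103, 0.233) [-0.8 -2.5]
top (0, -0.117, 0.233) [-0.4 -2.2]
side (0, -0.103, 0.233) [ 1.3 -0.7]
side (0, -0.117, 0.233) [ 1.4 -0.3]
side (-0.12, -0.099, 0.233) [-1.2  0.4]
side (-0.12, -0.121, 0.233) [-1.4  0.4]
side (-0.153, -0.099, 0.243) [-1.3  0. ]
top (-0.153, -0.099, 0.243) [0.3 0.5]
top (-0.153, -0.121, 0.243) [-0.1  0.7]
top (-0.12, -0.099, 0.233) [-0.5 -1. ]
top (-0.12, -0.121, 0.233) [-0.3 -0.7]
(0, -0.103, 0.233) (array([ 0.66484192, -0.11513543,  0.25243737]), [np.float64(5.026530733363546e-05), np.float64(5.026530733357755e-05)])
(0, -0.117, 0.233) (array([ 0.66725458, -0.12792054,  0.25274035]), [np.float64(0.00013053413933161777), np.float64(0.00013053413933156193)])
(-0.12, -0.121, 0.233) (array([ 0.55396912, -0.14677992,  0.25267228]), [np.float64(0.001846484350343312), np.float64(0.0018464843503433748)])
(-0.12, -0.099, 0.233) (array([ 0.55052068, -0.12526232,  0.25315335]), [np.float64(0.001753419643195407), np.float64(0.0017534196431954504)])
(-0.153, -0.099, 0.243) (array([ 0.52122202, -0.12702269,  0.25993603]), [np.float64(0.0010409725310843035), np.float64(0.0010409725310845713)])
[ 0.73407343 -0.15022803  0.05766458] [-0.32421331 -0.05880457  0.31450434  0.05686516]
[ 0.55754716 -0.16665685  0.04557381] [-0.69486371 -0.07566115  0.67672662  0.07350769]
[0.51252295 0.1309564  0.03978081] [ 0.11730689 -0.00619447 -0.1150056   0.00605935]
```

View pics/g1.png

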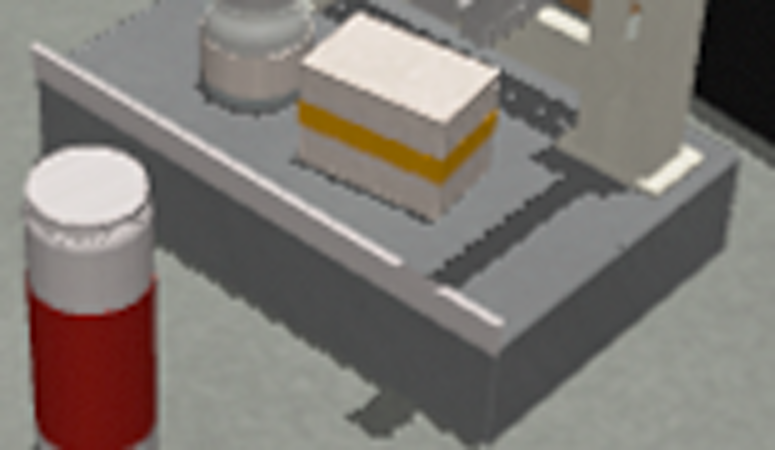

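```bash
sed -i 's/^h=.1025/exec(open("extra.py").read())\nh=.1025/; s/^def unpack(v): return dict(S=v\[:4\],/def unpack(v): return dict(S=v[:4],B=np.r_[v[:2],0,v[3]],/; s/v\[10:\]\/np/v[10:22]\/np/; s/-.32,-1.6,np.zeros(12)\]/-.32,-1.6,np.zeros(12),-.15,.06,0]/; s/np.full(12,.002)\]/np.full(12,.002),.01,.01,.01]/; s/r.fun\[:-12\]/r.fun[:-12]/; s/projc(n,W(o\[k\],P),d\[n\])/projc(n,W(o[k],P if not callable(P) else P(v)),d[n])/; s/np.round(q\[3\],3)/(q[3](r.x) if callable(q[3]) else np.round(q[3],3))/' ba.py
cat > extra.py <<'E'
g1=lambda *p:un((285,215),5,p)
e2=lambda *p:un((335,135),7,p)
O+=[("S","top",e2(104,32),(0,-.11,.308),1),("S","top",e2(97,68),(0,-.11,.272),1)]
def bp(fx,sy,top): return lambda v:(v[22]+(0 if fx else .195),sy*.15,(v[2]+.04) if top else 0.)
O+=[("B","side",g1(497,352),bp(1,-1,1),1),("B","side",g1(487,443),bp(1,-1,0),1),("B","side",g1(738,160),bp(0,-1,1),1),("B","side",g1(723,246),bp(0,-1,0),1),
("B","side",g1(39,85),bp(1,1,1),1),
("B","top",c2(87,569),bp(1,1,1),1),("B","top",c2(102,590),bp(1,1,0),1),("B","top",c2(624,513),bp(1,-1,1),1),("B","top",c2(612,530),bp(1,-1,0),1)]
E
sed -i 's/print(/pass;(lambda *a:None)(/' fit2.py
python3 ba.py
```

```text
{'S': array([ 0.6615, -0.0085,  0.0186,  0.1328]), 'B': array([ 0.6615, -0.0085,  0.    ,  0.1328]), 'T': array([0.4159, 0.288 , 0.    , 0.0587]), 'R': array([ 0.3951, -0.3152,  0.    , -1.6482])} {'side': array([-0.0006, -0.    ,  0.0006, -0.0023, -0.0008, -0.0008]), 'top': array([ 0.0006,  0.    , -0.    , -0.0002,  0.0008,  0.002 ])}
S top [0.    0.11  0.092] [0.  0.1]
S top [0.    0.11  0.128] [-0.   0.3]
S top [0.    0.11  0.164] [0.1 0.5]
S top [0.   0.11 0.2 ] [0.1 0.2]
S top [0.    0.11  0.236] [-0.2  0.3]
S top [0.    0.11  0.272] [-0.2  0.3]
S top [0.    0.11  0.308] [-0.1 -0.2]
S side [-0.12  -0.099  0.233] [-0.2  0.6]
S side [-0.12  -0.121  0.233] [-0.4  0.5]
S side [-0.153 -0.099  0.243] [-0.1  0.3]
S top [-0.153 -0.099  0.243] [ 0.7 -0.8]
S top [-0.153 -0.121  0.243] [ 0.3 -0.7]
S top [-0.12  -0.099  0.233] [-0.3 -2.2]
S top [-0.12  -0.121  0.233] [-0.1 -2. ]
S top [ 0.    -0.11   0.308] [0.3 0.2]
S top [ 0.    -0.11   0.272] [0.3 0.6]
B side (np.float64(-0.13765349833269028), -0.15, np.float64(0.05859435901607097)) [-0.1  0.1]
B side (np.float64(-0.13765349833269028), 
[... 530 characters left out ...]
p.float64(-0.13765349833269028), -0.15, 0.0) [-0.1  0.8]
T top [0.102 0.07  0.03 ] [0.5 0.2]
T side [0.102 0.07  0.03 ] [ 0.4 -0.1]
T top [ 0.102 -0.07   0.03 ] [-0.3 -0.3]
T side [ 0.102 -0.07   0.03 ] [ 0.7 -0.3]
T top [-0.102 -0.07   0.03 ] [-0.9  0.1]
T side [-0.102 -0.07   0.03 ] [0.  0.2]
T top [-0.102  0.07   0.03 ] [0.4 0.6]
T side [-0.102  0.07   0.03 ] [-0.6 -0.2]
R top [0.01  0.148 0.032] [-0.7  0.5]
R side [0.01  0.148 0.032] [ 0.3 -0.9]
R top [-0.01   0.148  0.032] [0.8 0.4]
R side [-0.01   0.148  0.032] [ 0.3 -0.2]
R top [ 0.01  -0.148  0.032] [-0.3 -0.7]
R side [ 0.01  -0.148  0.032] [-1.2  0.4]
R top [-0.01  -0.148  0.032] [ 1.3 -0.3]
R side [-0.01  -0.148  0.032] [ 0.  -0.1]
```

```bash
python3 - <<'E'
import cv2
s=cv2.imread("pics/side0.png");t=cv2.imread("pics/top0.png")
def crop(im,x,y,w,h,f,n): cv2.imwrite(f"pics/{n}.png",cv2.resize(im[y:y+h,x:x+w],None,fx=f,fy=f,interpolation=cv2.INTER_CUBIC))
crop(s,187,194,64,45,12,"h1");crop(t,165,232,25,70,8,"h2")
E
```

```text
(no output)
```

View pics/h1.png

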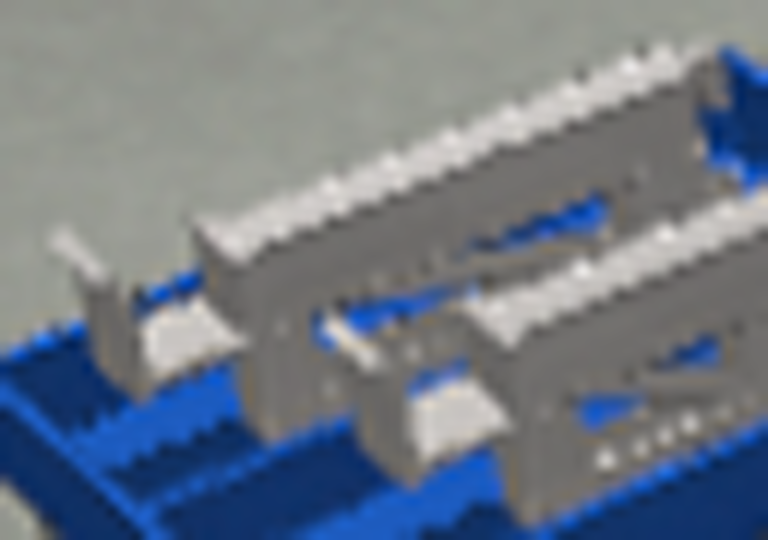

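View pics/h2.png

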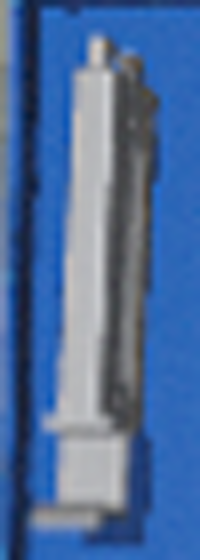

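```bash
cat > fb.py <<'E'
from d2 import *; import ba
pj=lambda n,p: ba.projc(n,np.array(p,float),d[n])
h1=lambda *p:un((187,194),12,p);h2=lambda *p:un((165,232),8,p)
ob=[("top",h2(76,71),(0,.007,.056)),("top",h2(115,69),(0,-.007,.056)),("top",h2(44,430),(-.12,.011,.056)),
("top",h2(30,526),(-.153,.011,.066)),("top",h2(100,522),(-.153,-.011,.066)),
("side",h1(193,224),(-.12,.011,.056)),("side",h1(48,238),(-.153,.011,.066)),("side",h1(243,268),(-.12,-.007,.056)),
("side",h1(703,80),(0,-.007,.056)),("side",h1(270,445),(-.12,-.007,0))]
f=lambda q:np.concatenate([pj(n,W([q[0],q[1],.004,q[2]],P))-p for n,p,P in ob])
r=least_squares(f,[.47,.32,.05],loss='soft_l1',x_scale=[.01,.01,.05]);q=[r.x[0],r.x[1],.004,r.x[2]]
if __name__=="__main__":
    print(r.x);
    for a,e in zip(ob,f(r.x).reshape(-1,2)):print(a[0],a[2],np.round(e,1))
    S=bracket(0,0,0)+[((.0,0,.055),(.012,0,.055))]
    draw.draw("pics/top0.png","top",S,q,160,225,65,85,7,"k_top")
    draw.draw("pics/side0.png","side",S,q,180,190,75,60,10,"k_side")
    m=W(q,(-.075,0,.028));print("mid",m)
    E=[("S",W(o["S"],(-.075,.11,.205)))];print("goal mid",E)
E
python3 fb.py
```

```text
[0.48063581 0.32531179 0.02367043]
top (0, 0.007, 0.056) [ 0.1 -0.3]
top (0, -0.007, 0.056) [ 0.4 -0.1]
top (-0.12, 0.011, 0.056) [ 0.2 -0.4]
top (-0.153, 0.011, 0.066) [ 0.3 -0.1]
top (-0.153, -0.011, 0.066) [-0.2  0.5]
side (-0.12, 0.011, 0.056) [ 0.1 -0.2]
side (-0.153, 0.011, 0.066) [ 0.3 -0. ]
side (-0.12, -0.007, 0.056) [-0.9 -1. ]
side (0, -0.007, 0.056) [-0.7 -0.8]
side (-0.12, -0.007, 0) [0.  1.1]
mid [0.40565682 0.32353667 0.032     ]
goal mid [('S', array([0.57255941, 0.09060986, 0.22359436]))]
```

View pics/k_top.png

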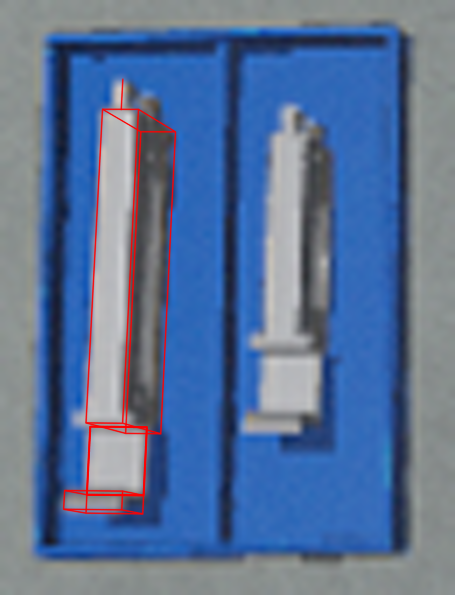

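View pics/k_side.png

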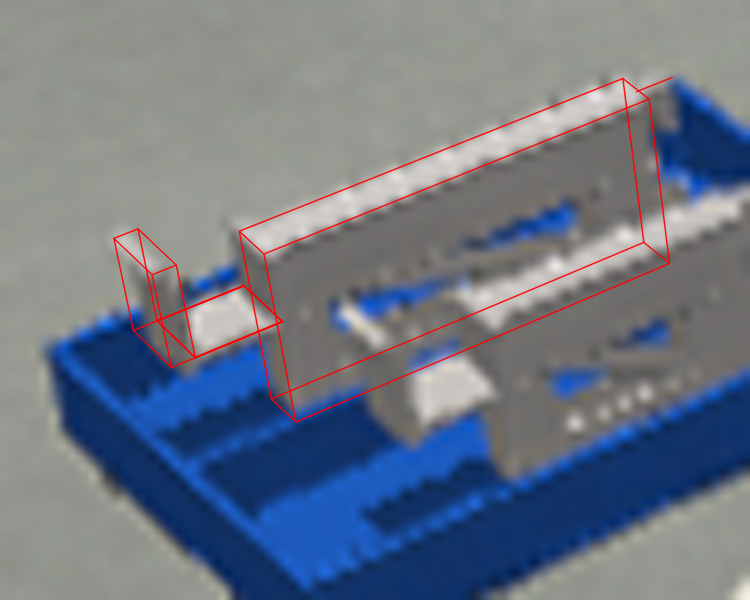

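```bash
cat > plan.py <<'E'
from h import *
def tgt(pos,yaw,tilt=None):
    "world target: tool z down, tool x at yaw; returns dp,turn"
    s=ctrl.read_state();q=s["orientation"];Rc=R.from_quat(np.r_[q[1:],q[0]])
    Rt=R.from_matrix(np.array([[np.cos(yaw),np.sin(yaw),0],[np.sin(yaw),-np.cos(yaw),0],[0,0,-1]]))
    dp=Rc.inv().apply(np.array(pos)-s["position"]);tv=(Rc.inv()*Rt).as_rotvec()
    print("dp",np.round(dp,4).tolist(),"turn",np.round(tv,4).tolist(),"| at",np.round(s["position"],4),"t",s["clock"],"F",np.round(s["force"],1),"open",round(s["opening"],4));return dp,tv
E
python3 -c "
from plan import *
tgt([.4057,.3235,.15],.0237)"
```

```text
dp [0.2308, 0.1602, 0.0813] turn [0.0001, 0.0, -0.4605] | at [0.2644 0.5663 0.2313] t 1.4 F [-0.5 -0.1  0.5] open 0.0852
```

Emit:
move_arm(
  dp=[
    [0.04,0.027,0.013],
    [0.08,0.055,0.027],
    [0.12,0.082,0.04],
    [0.16,0.11,0.055],
    [0.195,0.135,0.068],
    [0.22,0.152,0.077],
    [0.2308,0.1602,0.0813],
    [0.2308,0.1602,0.0813],
    [0.2308,0.1602,0.0813],
    [0.2308,0.1602,0.0813],
  ],
  turn=[
    [0,0,-0.07],
    [0,0,-0.14],
    [0,0,-0.21],
    [0,0,-0.28],
    [0,0,-0.35],
    [0,0,-0.42],
    [0,0,-0.4605],
    [0,0,-0.4605],
    [0,0,-0.4605],
    [0,0,-0.4605],
  ],
  gripper=0.04,
)

```text
clock: 2.4
position: [0.4057, 0.3245, 0.1505]
orientation: [-0.001, 1.0, 0.012, 0.0]
force: [-0.2, -0.2, -0.3]
opening: 0.04
```

```bash
python3 -c "
from plan import *
for i in range(3): tgt([.4057,.3235,.036],.0237)
for n in('side','top'):
    im=ctrl.read_camera(n); cv2.imwrite(f'pics/{n}1.png',im)
t=cv2.imread('pics/top1.png')[200:330,130:290];s=cv2.imread('pics/side1.png')[120:270,160:320]
cv2.imwrite('pics/m1.png',np.hstack([cv2.resize(t,(400,325),interpolation=2),cv2.resize(s,(347,325),interpolation=2)]))
"
```

```text
dp [-0.0002, 0.0011, 0.1145] turn [-0.001, -0.0008, 0.0005] | at [0.4057 0.3245 0.1505] t 2.4 F [-0.2 -0.2 -0.3] open 0.04
dp [-0.0002, 0.0011, 0.1145] turn [-0.001, -0.0008, 0.0005] | at [0.4057 0.3245 0.1505] t 2.4 F [-0.2 -0.2 -0.3] open 0.04
dp [-0.0002, 0.0011, 0.1145] turn [-0.001, -0.0008, 0.0005] | at [0.4057 0.3245 0.1505] t 2.4 F [-0.2 -0.2 -0.3] open 0.04
```

View pics/m1.png

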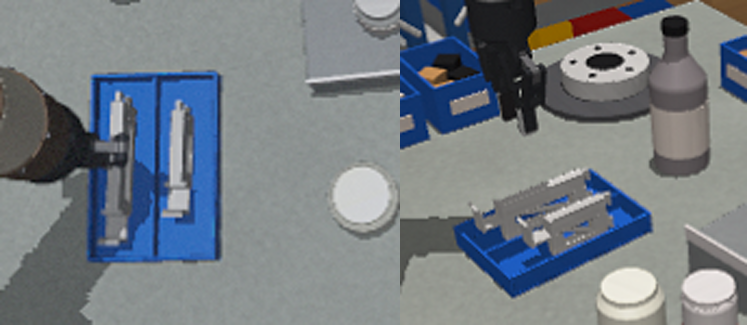

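Emit:
move_arm(
  dp=[
    [0,0.001,0.03],
    [0,0.001,0.06],
    [0,0.001,0.085],
    [0,0.001,0.1],
    [0,0.001,0.11],
    [0,0.001,0.1145],
    [0,0.001,0.1145],
    [0,0.001,0.1145],
  ],
  turn=[
    [0,0,0],
    [0,0,0],
    [0,0,0],
    [0,0,0],
    [0,0,0],
    [0,0,0],
    [0,0,0],
    [0,0,0],
  ],
)

```text
clock: 3.3
position: [0.406, 0.3243, 0.0366]
orientation: [-0.001, 1.0, 0.013, 0.001]
force: [-0.3, 0.0, 0.4]
opening: 0.0401
```

```bash
python3 -c "
from plan import *
tgt([.4057,.3235,.036],.0237)
ctrl.read_camera('side');
cv2.imwrite('pics/side2.png',ctrl.read_camera('side')); cv2.imwrite('pics/top2.png',ctrl.read_camera('top'))
t=cv2.imread('pics/top2.png')[220:320,140:240];s=cv2.imread('pics/side2.png')[150:270,160:290]
cv2.imwrite('pics/m2.png',np.hstack([cv2.resize(t,(400,400),interpolation=2),cv2.resize(s,(433,400),interpolation=2)])[:,:800])
"
```

```text
dp [-0.0003, 0.0008, 0.0006] turn [-0.002, -0.0017, 0.0015] | at [0.406  0.3243 0.0366] t 3.3 F [-0.3  0.   0.4] open 0.0401
```

View pics/m2.png

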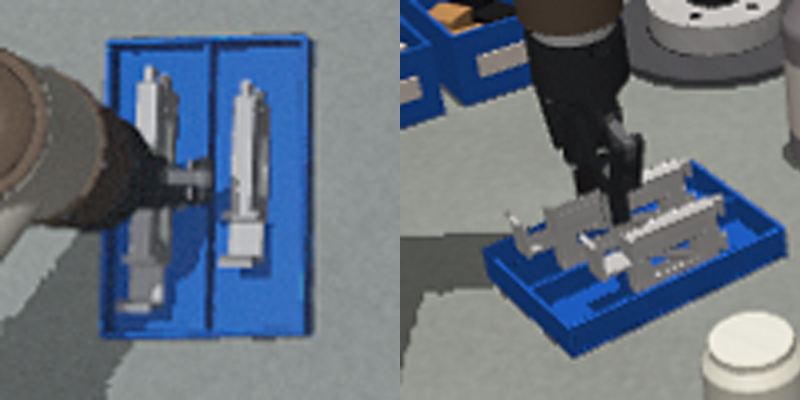

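Emit:
move_arm(
  dp=[
    [0,0,0.0005],
    [0,0,0.0005],
    [0,0,0.0005],
    [0,0,0.0005],
    [0,0,0.0005],
    [0,0,0.0005],
  ],
  turn=[
    [0,0,0],
    [0,0,0],
    [0,0,0],
    [0,0,0],
    [0,0,0],
    [0,0,0],
  ],
  gripper=0.0,
  force=90,
)

```text
clock: 4.05
position: [0.4061, 0.3242, 0.0368]
orientation: [-0.001, 1.0, 0.013, 0.001]
force: [-0.9, -1.0, 5.8]
opening: 0.0124
```

```bash
python3 -c "
from plan import *
tgt([.4057,.3235,.24],.0237)
"
```

```text
dp [0.0, 0.0002, -0.2032] turn [-0.0026, -0.0022, 0.0013] | at [0.4061 0.3242 0.0368] t 4.05 F [-0.9 -1.   5.8] open 0.0124
```

Emit:
move_arm(
  dp=[
    [0,0,-0.01],
    [0,0,-0.03],
    [0,0,-0.06],
    [0,0,-0.1],
    [0,0,-0.14],
    [0,0,-0.18],
    [0,0,-0.215],
    [0,0,-0.24],
    [0,0,-0.248],
    [0,0,-0.248],
  ],
  turn=[
    [0,0,0],
    [0,0,0],
    [0,0,0],
    [0,0,0],
    [0,0,0],
    [0,0,0],
    [0,0,0],
    [0,0,0],
    [0,0,0],
    [0,0,0],
  ],
)

```text
clock: 5.05
position: [0.4054, 0.3236, 0.2852]
orientation: [-0.002, 1.0, 0.012, 0.001]
force: [-0.0, 0.3, -2.9]
opening: 0.0123
```

```bash
python3 -c "
from fb import *
from plan import *
def tool(mid,dx,z): pass
P=W(o['S'],(-.075-.05,.11,.2))
print(P); tgt([P[0],P[1],.285],.1328)
" | tail -2
```

```text
[0.52299992 0.0839874  0.21859436]
dp [0.1117, 0.2424, -0.0006] turn [-0.0039, -0.0025, -0.108] | at [0.4054 0.3236 0.2852] t 5.05 F [-0.   0.3 -2.9] open 0.0123
```

Emit:
move_arm(
  dp=[
    [0.01,0.02,0],
    [0.025,0.055,0],
    [0.043,0.094,0],
    [0.062,0.134,0],
    [0.08,0.174,0],
    [0.096,0.208,0],
    [0.107,0.232,0],
    [0.1117,0.2424,0],
    [0.1117,0.2424,0],
    [0.1117,0.2424,0],
  ],
  turn=[
    [0,0,-0.01],
    [0,0,-0.025],
    [0,0,-0.04],
    [0,0,-0.06],
    [0,0,-0.08],
    [0,0,-0.095],
    [0,0,-0.108],
    [-0.003,-0.002,-0.108],
    [-0.003,-0.002,-0.108],
    [-0.003,-0.002,-0.108],
  ],
)

```text
clock: 6.05
position: [0.5224, 0.0842, 0.283]
orientation: [-0.0, 0.998, 0.066, -0.001]
force: [-0.6, -0.0, -2.8]
opening: 0.0121
```

```bash
python3 -c "
from plan import *
s=ctrl.read_state();print(s['position'],s['orientation'],s['force'],s['ft_torque'],s['clock'])
for n in('side','top'):
    im=ctrl.read_camera(n); cv2.imwrite(f'pics/{n}3.png',im)
s=ctrl.read_state();print(s['position'])
s=cv2.imread('pics/side3.png')[80:240,280:440];t=cv2.imread('pics/top3.png')[110:230,230:330]
cv2.imwrite('pics/n1.png',cv2.resize(s,None,fx=3.7,fy=3.7,interpolation=2));cv2.imwrite('pics/n2.png',cv2.resize(t,None,fx=5,fy=5,interpolation=2))
"
```

```text
[0.52235156 0.08424986 0.28296495] [-2.23615743e-04  9.97805499e-01  6.62027929e-02 -1.15176973e-03] [-0.62969944 -0.02170109 -2.81607452] [0.00524138 0.05647032 0.01550052] 6.05
[0.52247523 0.08483999 0.28378758]
```

View pics/n1.png

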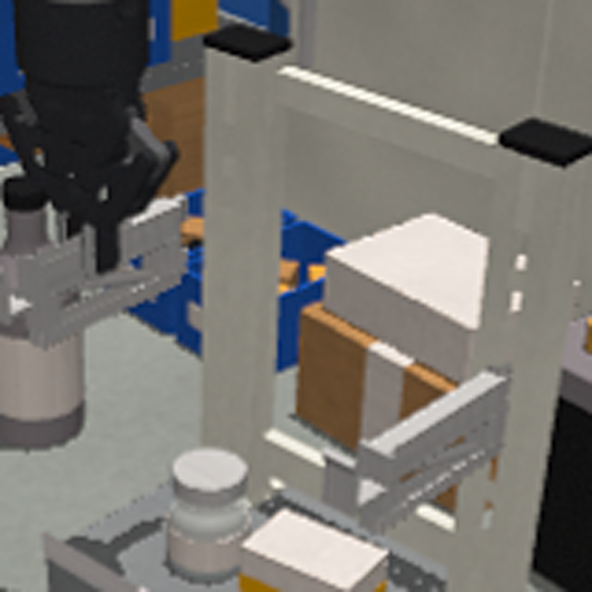

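View pics/n2.png

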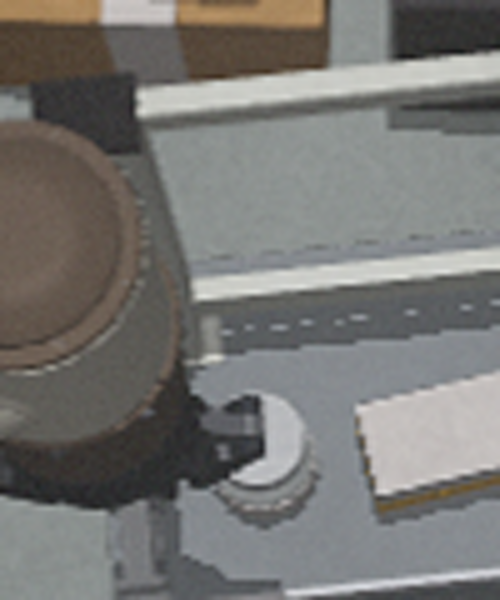

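```bash
cat > ov.py <<'E'
from fb import *
import sys
from plan import *
def pose():
    s=ctrl.read_state();q=s["orientation"];Rc=R.from_quat(np.r_[q[1:],q[0]]).as_matrix()
    return s["position"],Rc
def brq(off=(0,0,0)): # bracket q (back face centre underside), off = in bracket axes
    p,Rc=pose();yaw=np.arctan2(Rc[1,0],Rc[0,0])
    q0=[p[0],p[1],p[2],yaw]
    w=W(q0,(.0747+off[0],off[1],-.0328+off[2]));return [*w,yaw]
E
python3 - <<'E'
from ov import *
q=brq();print(q)
draw.draw("pics/side3.png","side",bracket(0,0,0)+[((0,0,.047),(.012,0,.047))],q,275,120,75,65,10,"ov1")
E
```

```text
[np.float64(0.5965061676980525), np.float64(0.09481545938985499), np.float64(0.25098758180533376), np.float64(0.1339405694160624)]
```

View pics/ov1.png

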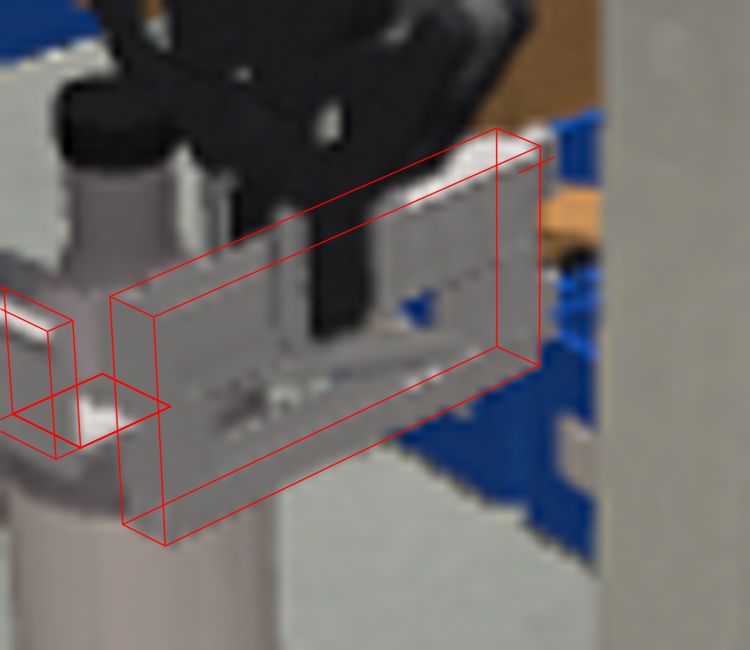

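```bash
python3 - <<'E'
from ov import *
for dx,dz in((-.022,.0125),(0,.0125)):
    P=W(o['S'],(-.0747+dx,.11,.177+.0328+dz)); print(P); tgt(P,.1328)
E
```

```text
[0.55105059 0.08773571 0.24089436]
dp [0.0287, 0.001, 0.0429] turn [-0.0008, 0.0007, 0.0011] | at [0.5225 0.0848 0.2838] t 6.15 F [ 0.4 -0.8 -2.3] open 0.0122
[0.57285676 0.0906496  0.24089436]
dp [0.0507, 0.001, 0.0429] turn [-0.0008, 0.0007, 0.0011] | at [0.5225 0.0848 0.2838] t 6.15 F [ 0.4 -0.8 -2.3] open 0.0122
```

Emit:
move_arm(
  dp=[
    [0.008,0.001,0.012],
    [0.018,0.001,0.026],
    [0.026,0.001,0.038],
    [0.0287,0.001,0.0429],
    [0.0287,0.001,0.0429],
    [0.0287,0.001,0.0429],
  ],
  turn=[
    [0,0,0.001],
    [0,0,0.001],
    [0,0,0.001],
    [0,0,0.001],
    [0,0,0.001],
    [0,0,0.001],
  ],
)

```text
clock: 6.75
position: [0.5512, 0.0877, 0.2408]
orientation: [-0.0, 0.998, 0.066, -0.0]
force: [-0.2, -0.4, -2.0]
opening: 0.0123
```

```bash
python3 - <<'E'
from ov import *
for n in("side","top"): cv2.imwrite(f"pics/{n}4.png",ctrl.read_camera(n))
q=brq();print(q)
draw.draw("pics/side4.png","side",bracket(0,0,0)+[((0,0,.047),(.012,0,.047))],q,285,130,80,65,9.5,"ov2")
draw.draw("pics/top4.png","top",[],q,235,110,110,120,4.8,"ov2t")
P=W(o['S'],(-.0747,.11,.177+.0328+.0125)); print(P); tgt(P,.1328)
E
```

```text
[np.float64(0.6252374640972791), np.float64(0.09764482986579881), np.float64(0.2087184926805205), np.float64(0.1329630551178915)]
[0.57285676 0.0906496  0.24089436]
dp [0.0219, -0.0, 0.0006] turn [-0.0011, -0.0005, 0.0002] | at [0.5512 0.0877 0.2415] t 6.85 F [ 0.3  0.1 -2.6] open 0.0118
```

View pics/ov2.png

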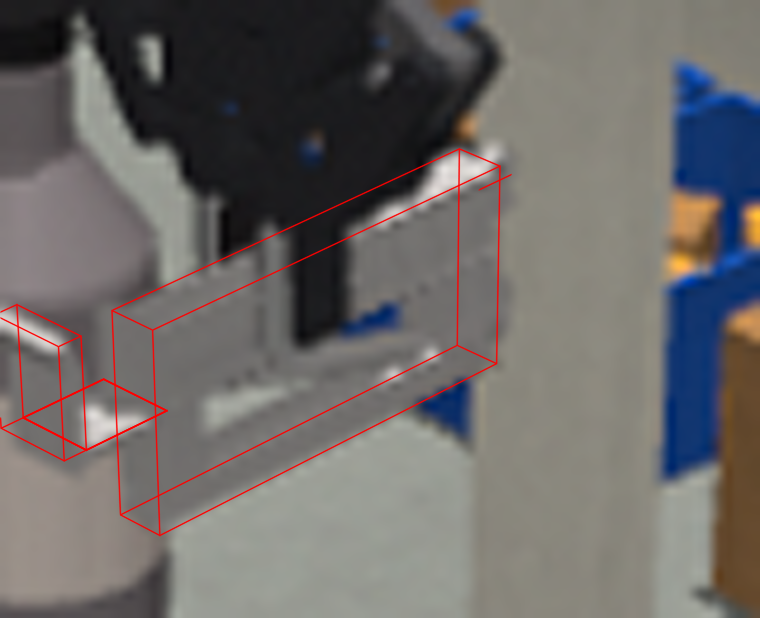

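View pics/ov2t.png

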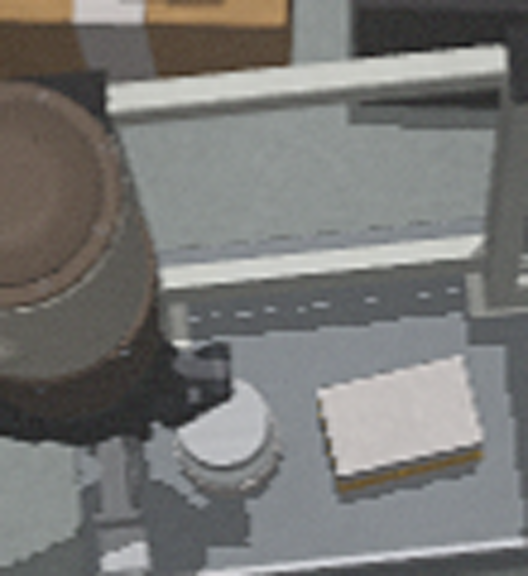

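Emit:
move_arm(
  dp=[
    [0.004,0,0.0003],
    [0.008,0,0.0003],
    [0.0105,0,0.0003],
    [0.013,0,0.0003],
    [0.0145,0,0.0003],
    [0.0145,0,0.0003],
  ],
  turn=[
    [0,0,0],
    [0,0,0],
    [0,0,0],
    [0,0,0],
    [0,0,0],
    [0,0,0],
  ],
)

```text
clock: 7.45
position: [0.5658, 0.0897, 0.2411]
orientation: [-0.001, 0.998, 0.066, 0.0]
force: [-0.3, -0.2, -2.9]
opening: 0.0124
```

Emit:
move_arm(
  dp=[
    [0.002,0,0],
    [0.004,0,0],
    [0.0055,0,0],
    [0.0055,0,0],
  ],
  turn=[
    [0,0,0],
    [0,0,0],
    [0,0,0],
    [0,0,0],
  ],
)

```text
clock: 7.85
position: [0.5707, 0.0902, 0.2408]
orientation: [-0.0, 0.998, 0.066, -0.001]
force: [-1.9, -0.8, -2.2]
opening: 0.0124
```

Emit:
move_arm(
  dp=[
    [0.001,0,0],
    [0.002,0,0],
    [0.0025,0,0],
    [0.0025,0,0],
  ],
  turn=[
    [0,0,0],
    [0,0,0],
    [0,0,0],
    [0,0,0],
  ],
)

```text
clock: 8.25
position: [0.5708, 0.0901, 0.2407]
orientation: [0.0, 0.998, 0.066, -0.004]
force: [-9.1, -0.6, 1.4]
opening: 0.0122
```

```bash
python3 - <<'E'
from ov import *
for n in("side","top"): cv2.imwrite(f"pics/{n}5.png",ctrl.read_camera(n))
q=brq();print(q)
draw.draw("pics/side5.png","side",[],q,285,130,80,65,9.5,"ov3")
P=W(o['S'],(-.0747,.11,.177+.0328)); print(P); tgt(P,.1328);print(ctrl.read_state()["ft_torque"])
E
```

```text
[np.float64(0.6448072726881873), np.float64(0.10002633455714545), np.float64(0.20793287578112063), np.float64(0.13304435767095207)]
[0.57285676 0.0906496  0.22839436]
dp [0.0022, -0.0002, 0.0123] turn [-0.0003, 0.0069, 0.0002] | at [0.5708 0.0901 0.2407] t 8.35 F [-8.1 -1.2  1.2] open 0.0122
[0.06021187 2.18701217 0.13624924]
```

View pics/ov3.png

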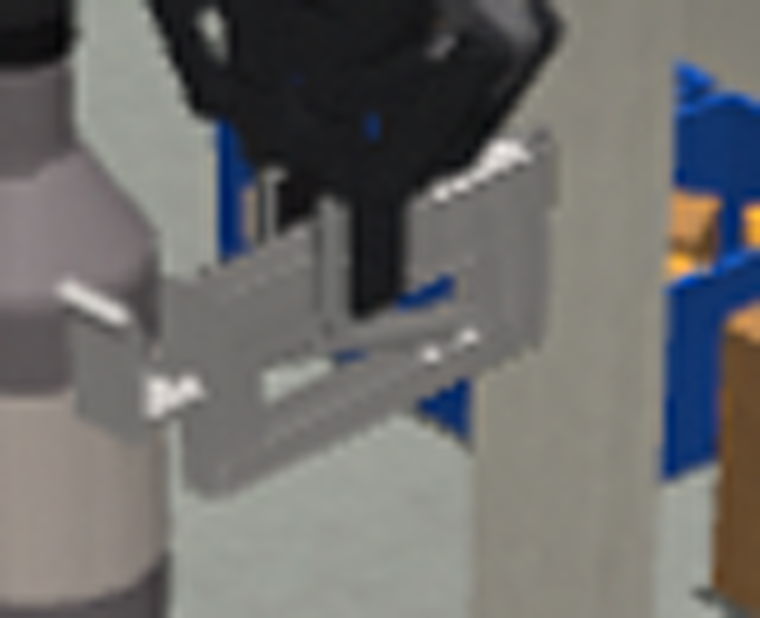

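Emit:
move_arm(
  dp=[
    [0.0005,0,0.002],
    [0.0005,0,0.004],
    [0.0005,0,0.006],
    [0.0005,0,0.0075],
    [0.0005,0,0.009],
    [0.0005,0,0.009],
  ],
  turn=[
    [0,0.004,0],
    [0,0.004,0],
    [0,0.004,0],
    [0,0.004,0],
    [0,0.004,0],
    [0,0.004,0],
  ],
)

```text
clock: 8.95
position: [0.5708, 0.0899, 0.2318]
orientation: [0.0, 0.998, 0.066, -0.002]
force: [-5.7, -0.5, 0.1]
opening: 0.0122
```

Emit:
move_arm(
  dp=[
    [0,0,0.001],
    [0,0,0.002],
    [0,0,0.003],
    [0,0,0.0035],
    [0,0,0.0035],
  ],
  turn=[
    [0,0.003,0],
    [0,0.003,0],
    [0,0.003,0],
    [0,0.003,0],
    [0,0.003,0],
  ],
)

```text
clock: 9.45
position: [0.5707, 0.0897, 0.2309]
orientation: [0.0, 0.998, 0.067, 0.0]
force: [-8.5, -0.0, 8.5]
opening: 0.0122
```

Emit:
move_arm(
  dp=[
    [0,0,0.0035],
    [0,0,0.0045],
    [0,0,0.0055],
    [0,0,0.006],
    [0,0,0.006],
  ],
  turn=[
    [0,0.0,0],
    [0,0.0,0],
    [0,0.0,0],
    [0,0.0,0],
    [0,0.0,0],
  ],
)

```text
clock: 9.95
position: [0.5706, 0.0894, 0.2301]
orientation: [0.001, 0.998, 0.068, 0.002]
force: [-13.5, 0.8, 18.4]
opening: 0.0121
```

```bash
python3 - <<'E'
from ov import *
for n in("side",): cv2.imwrite(f"pics/{n}6.png",ctrl.read_camera(n))
q=brq();print(q)
draw.draw("pics/side6.png","side",bracket(0,0,0),q,285,130,80,65,9.5,"ov4")
tgt([0.5708,.09,.2284],.1328);print(ctrl.read_state()["ft_torque"])
E
```

```text
[np.float64(0.6445802751973705), np.float64(0.09957435126293432), np.float64(0.1973013006277681), np.float64(0.1357825350342638)]
dp [0.0003, -0.0005, 0.0017] turn [0.0016, -0.0038, 0.003] | at [0.5706 0.0895 0.2301] t 10.0 F [-14.8  -0.5  18.1] open 0.0124
[0.14851486 3.55537398 0.14785774]
```

View pics/ov4.png

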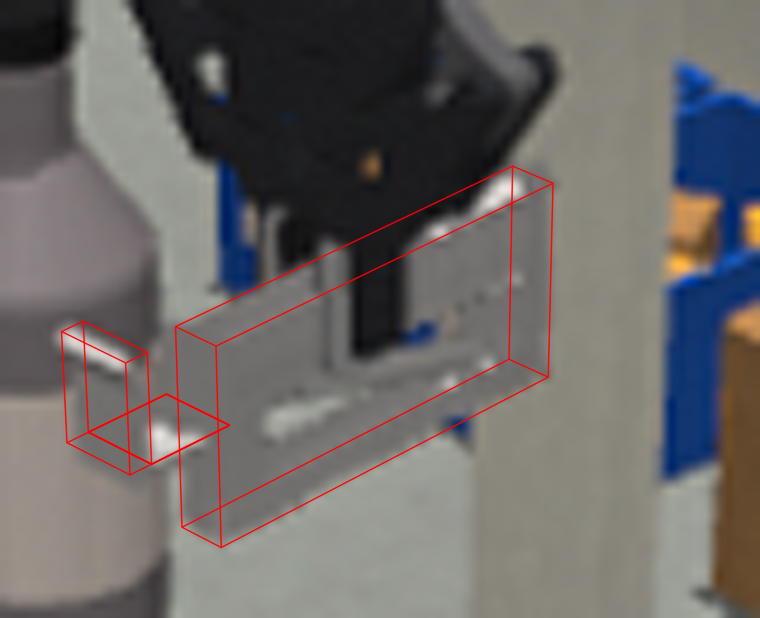

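Emit:
move_arm(
  dp=[
    [-0.002,0.0005,0.005],
    [-0.002,0.0005,0.006],
    [-0.002,0.0005,0.007],
    [-0.002,0.0005,0.008],
    [-0.002,0.0005,0.008],
  ],
  turn=[
    [0,-0.004,0.003],
    [0,-0.004,0.003],
    [0,-0.004,0.003],
    [0,-0.004,0.003],
    [0,-0.004,0.003],
  ],
)

```text
clock: 10.5
position: [0.5704, 0.0892, 0.2295]
orientation: [0.001, 0.998, 0.068, 0.005]
force: [-13.7, 2.0, 23.3]
opening: 0.0124
```

```bash
python3 - <<'E'
from ov import *
im=ctrl.read_camera("side"); cv2.imwrite("pics/side7.png",im)
mid=brq()
S=bracket(0,.11,.177)
draw.draw("pics/side7.png","side",S,o['S'],285,130,80,65,9.5,"ov5")
draw.draw("pics/side7.png","side",bracket(0,-.11,.177),o['S'],360,170,80,65,9.5,"ov5m")
E
```

```text
(no output)
```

View pics/ov5.png

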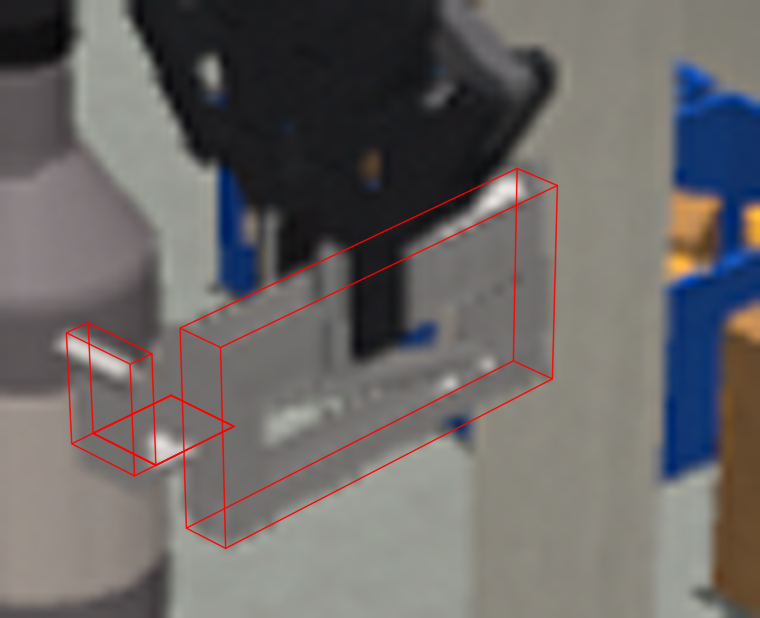

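View pics/ov5m.png

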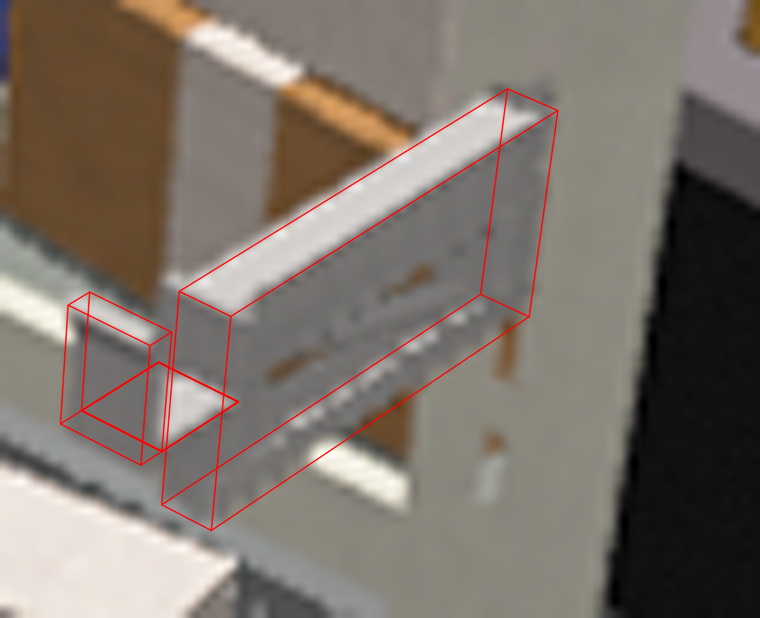

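Emit:
move_arm(
  dp=[
    [-0.001,0.001,0.006],
    [-0.001,0.001,0.007],
    [-0.001,0.001,0.008],
    [-0.001,0.001,0.008],
    [-0.001,0.001,0.008],
  ],
  turn=[
    [0,-0.015,0.003],
    [0,-0.025,0.003],
    [0,-0.035,0.003],
    [0,-0.035,0.003],
    [0,-0.035,0.003],
  ],
)

```text
clock: 11.05
position: [0.5702, 0.0884, 0.2293]
orientation: [0.002, 0.998, 0.068, -0.009]
force: [-17.8, 2.0, 25.1]
opening: 0.0123
```

```bash
python3 - <<'E'
from plan import *
tgt([0.5708,.09,.2284],.1328);print(ctrl.read_state()["ft_torque"])
E
```

```text
dp [0.0008, -0.0015, 0.0009] turn [0.0022, 0.019, 0.0036] | at [0.5702 0.0884 0.2293] t 11.05 F [-17.8   2.   25.1] open 0.0123
[0.76375645 4.37460485 0.27055683]
```

Emit:
move_arm(
  dp=[
    [0.0,-0.001,-0.001],
    [0.0,-0.001,-0.001],
    [0.0,-0.001,-0.001],
  ],
  turn=[
    [0,0.019,0],
    [0,0.019,0],
    [0,0.019,0],
  ],
)

```text
clock: 11.35
position: [0.5698, 0.0894, 0.2319]
orientation: [0.001, 0.998, 0.069, 0.0]
force: [-8.7, 1.0, 7.6]
opening: 0.0125
```

```bash
python3 - <<'E'
from plan import *
tgt([0.5708,.09,.2284],.1328);print(ctrl.read_state()["ft_torque"])
E
```

```text
dp [0.0011, -0.0004, 0.0035] turn [0.0024, -0.0006, 0.0046] | at [0.5698 0.0894 0.2319] t 11.35 F [-8.7  1.   7.6] open 0.0125
[0.26733079 2.26513271 0.03919948]
```

Emit:
move_arm(
  dp=[
    [-0.001,0,-0.001],
    [-0.001,0,-0.001],
    [-0.001,0,-0.001],
    [-0.001,0,-0.001],
  ],
  turn=[
    [0,0,0],
    [0,0,0],
    [0,0,0],
    [0,0,0],
  ],
  gripper=0.04,
)

```text
clock: 11.75
position: [0.5694, 0.0894, 0.2327]
orientation: [0.001, 0.998, 0.069, 0.001]
force: [-1.0, -0.4, 0.3]
opening: 0.0399
```

```bash
python3 - <<'E'
from ov import *
im=ctrl.read_camera("side"); cv2.imwrite("pics/side8.png",im)
tgt([0.5708,.09,.2284],.1328)
draw.draw("pics/side8.png","side",bracket(0,.11,.177),o['S'],285,130,80,65,9.5,"ov6")
E
```

```text
dp [0.0016, -0.0005, 0.0042] turn [0.0025, -0.001, 0.0044] | at [0.5692 0.0893 0.2326] t 11.8 F [-0.2  0.1  0.2] open 0.0396
```

View pics/ov6.png

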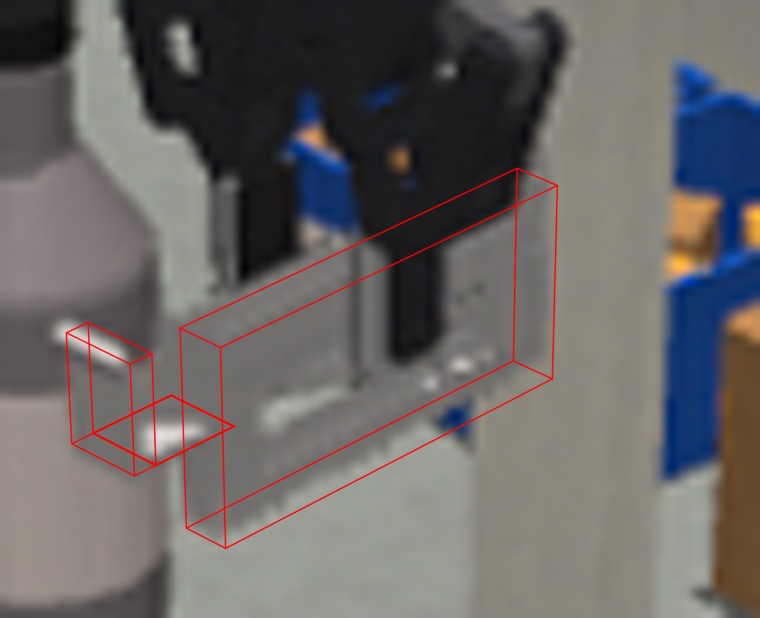

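```bash
cat >> plan.py <<'E'
def tgt2(pos,yaw,th):
    s=ctrl.read_state();q=s["orientation"];Rc=R.from_quat(np.r_[q[1:],q[0]])
    Rt=R.from_matrix(np.array([[np.cos(yaw),np.sin(yaw),0],[np.sin(yaw),-np.cos(yaw),0],[0,0,-1]]))*R.from_rotvec([0,th,0])
    dp=Rc.inv().apply(np.array(pos)-s["position"]);tv=(Rc.inv()*Rt).as_rotvec()
    print("dp",np.round(dp,4).tolist(),"turn",np.round(tv,4).tolist(),"| at",np.round(s["position"],4),"t",s["clock"],"F",np.round(s["force"],1),"open",round(s["opening"],4))
E
python3 - <<'E'
from ov import *
P=W(o['S'],(-.029,.11,.233+.025));print(P);tgt2(P,.1328,.45)
E
```

```text
[0.61815414 0.09670253 0.27659436]
dp [0.0495, -0.0005, -0.0439] turn [0.0014, 0.449, 0.0049] | at [0.5692 0.0893 0.2326] t 11.8 F [-0.2  0.1  0.2] open 0.0396
```

Emit:
move_arm(
  dp=[
    [0,0,-0.02],
    [0,0,-0.045],
    [0,0,-0.065],
    [0,0,-0.07],
    [0,0,-0.07],
  ],
  turn=[
    [0,0,0],
    [0,0,0],
    [0,0,0],
    [0,0,0],
    [0,0,0],
  ],
)

```text
clock: 12.3
position: [0.5694, 0.0896, 0.3029]
orientation: [0.001, 0.998, 0.069, 0.001]
force: [-0.3, -0.3, -0.6]
opening: 0.04
```

```bash
python3 - <<'E'
from ov import *
P=W(o['S'],(-.029,.11,.233+.025));print(P);tgt2(P,.1328,.45)
for n in("side","top"): cv2.imwrite(f"pics/{n}9.png",ctrl.read_camera(n))
draw.draw("pics/side9.png","side",bracket(0,.11,.177),o['S'],285,130,80,65,9.5,"ov7")
draw.draw("pics/side9.png","side",[],o['S'],285,130,80,65,9.5,"ov7n")
E
```

```text
[0.61815414 0.09670253 0.27659436]
dp [0.0492, -0.0004, 0.0264] turn [0.0008, 0.4477, 0.0047] | at [0.5694 0.0896 0.3029] t 12.3 F [-0.3 -0.3 -0.6] open 0.04
```

View pics/ov7.png

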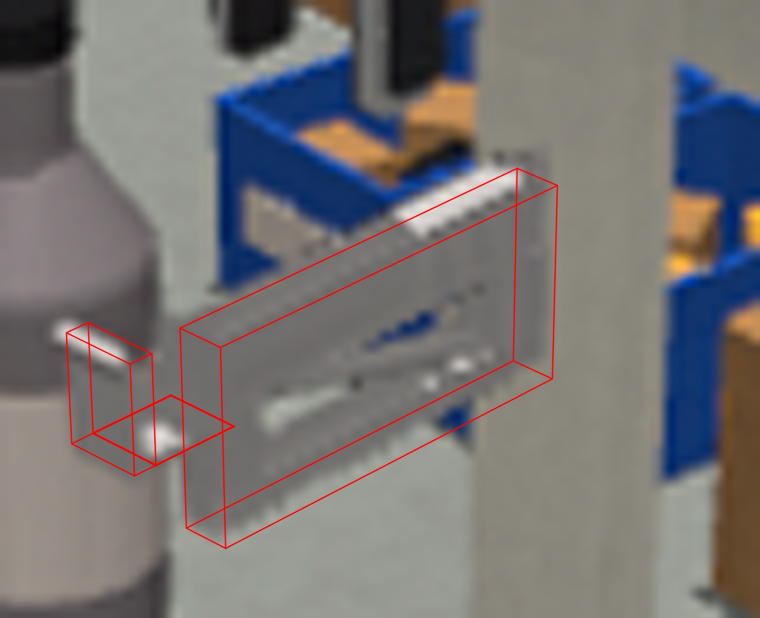

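View pics/ov7n.png

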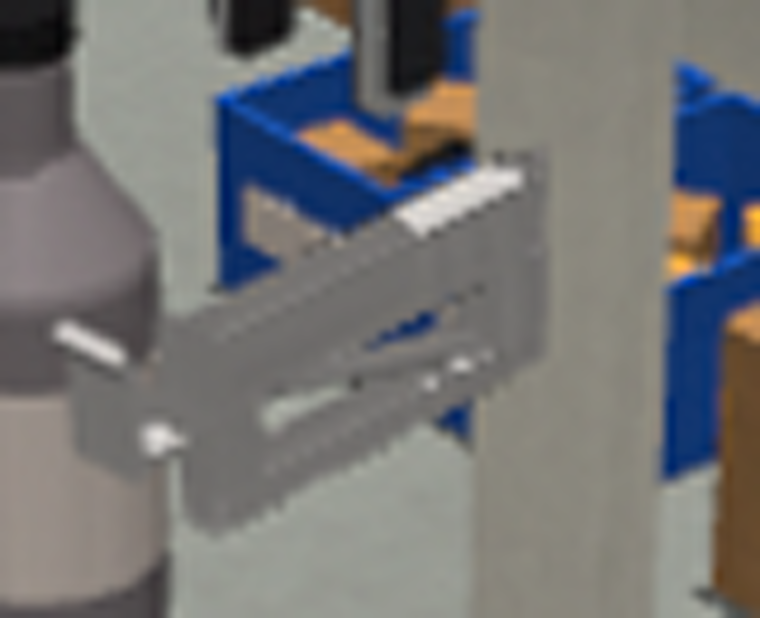

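Emit:
move_arm(
  dp=[
    [0,0,0],
    [0.005,0,0],
    [0.015,0,0],
    [0.027,0,0.005],
    [0.038,0,0.012],
    [0.046,0,0.018],
    [0.0492,0,0.0264],
    [0.0492,0,0.0264],
    [0.0492,0,0.0264],
  ],
  turn=[
    [0,0.1,0],
    [0,0.2,0],
    [0,0.3,0],
    [0,0.4,0],
    [0,0.448,0.0047],
    [0,0.448,0.0047],
    [0,0.448,0.0047],
    [0,0.448,0.0047],
    [0,0.448,0.0047],
  ],
  gripper=0.0,
  force=60,
)

```text
clock: 13.3
position: [0.6178, 0.0961, 0.2743]
orientation: [-0.014, 0.973, 0.065, 0.221]
force: [0.6, -0.0, -0.3]
opening: -0.0002
```

```bash
python3 - <<'E'
from ov import *
P=W(o['S'],(-.029,.11,.233+.005));print(P);tgt2(P,.1328,.45)
for n in("side","top"): cv2.imwrite(f"pics/{n}10.png",ctrl.read_camera(n))
draw.draw("pics/side10.png","side",[],o['S'],270,90,110,100,6,"ov8")
E
```

```text
[0.61815414 0.09670253 0.25659436]
dp [-0.0073, -0.0005, 0.0162] turn [0.0018, 0.0043, 0.0003] | at [0.6178 0.0961 0.2743] t 13.3 F [ 0.6 -0.  -0.3] open -0.0002
```

View pics/ov8.png

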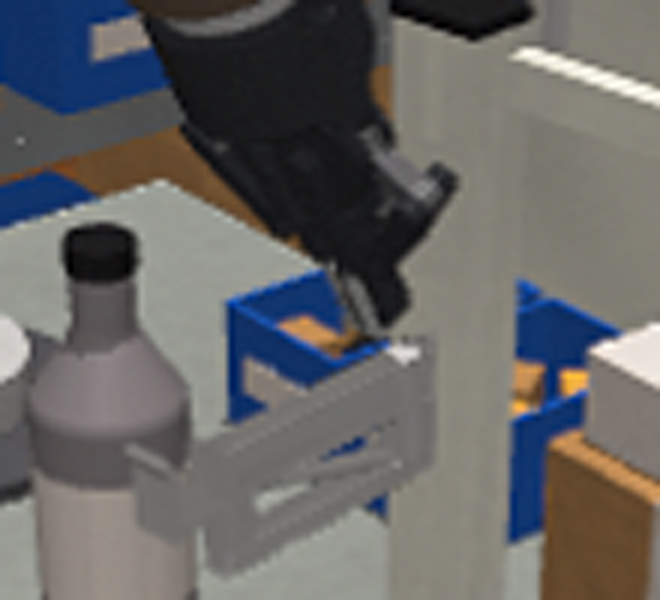

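Emit:
move_arm(
  dp=[
    [0.003,-0.0005,0.003],
    [0.006,-0.0005,0.006],
    [0.005,-0.0005,0.011],
    [0.0037,-0.0005,0.0154],
    [0.0037,-0.0005,0.0154],
    [0.0037,-0.0005,0.0154],
  ],
  turn=[
    [0,0,0],
    [0,0,0],
    [0,0,0],
    [0,0,0],
    [0,0,0],
    [0,0,0],
  ],
)

```text
clock: 14.0
position: [0.6275, 0.0979, 0.2624]
orientation: [-0.014, 0.973, 0.065, 0.221]
force: [-0.0, -0.5, -0.7]
opening: -0.0004
```

Down 6 mm in steps.

Emit:
move_arm(
  dp=[
    [-0.0009,0,0.0018],
    [-0.0017,0,0.0036],
    [-0.0022,0,0.0045],
    [-0.0026,0,0.0054],
    [-0.0026,0,0.0054],
  ],
  turn=[
    [0,0,0],
    [0,0,0],
    [0,0,0],
    [0,0,0],
    [0,0,0],
  ],
)

```text
clock: 14.5
position: [0.6282, 0.0982, 0.2581]
orientation: [-0.014, 0.973, 0.065, 0.223]
force: [-1.4, -0.2, 4.5]
opening: -0.0
```

Emit:
move_arm(
  dp=[
    [-0.0013,0,0.0027],
    [-0.0017,0,0.0036],
    [-0.0022,0,0.0045],
    [-0.0026,0,0.0054],
    [-0.0026,0,0.0054],
  ],
  turn=[
    [0,0,0],
    [0,0,0],
    [0,0,0],
    [0,0,0],
    [0,0,0],
  ],
)

```text
clock: 15.0
position: [0.6289, 0.0983, 0.257]
orientation: [-0.015, 0.972, 0.065, 0.226]
force: [-11.9, -2.0, 16.7]
opening: 0.0
```

Emit:
move_arm(
  dp=[
    [-0.0025,0,0.005],
    [-0.003,0,0.006],
    [-0.003,0,0.0065],
    [-0.003,0,0.0065],
  ],
  turn=[
    [0,0,0],
    [0,0,0],
    [0,0,0],
    [0,0,0],
  ],
)

```text
clock: 15.4
position: [0.6303, 0.0985, 0.2569]
orientation: [-0.015, 0.971, 0.066, 0.23]
force: [-15.0, -1.6, 22.9]
opening: -0.0001
```

```bash
python3 - <<'E'
from ov import *
for n in("side","top"): cv2.imwrite(f"pics/{n}11.png",ctrl.read_camera(n))
draw.draw("pics/side11.png","side",bracket(0,.11,.177),o['S'],285,130,80,65,9.5,"ov9")
draw.draw("pics/side11.png","side",[],o['S'],270,90,110,100,6,"ov9b")
tgt2([.6303,.0985,.25],.1328,.45)
E
```

```text
dp [-0.0032, 0.0, 0.0062] turn [-0.0004, -0.0159, 0.0019] | at [0.6303 0.0986 0.257 ] t 15.5 F [-15.8  -1.7  21.5] open 0.0001
```

View pics/ov9.png

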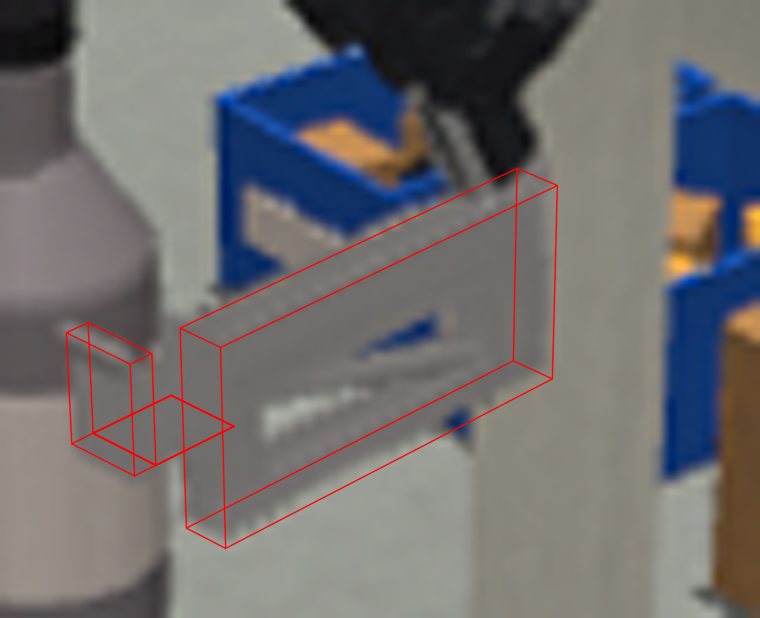

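View pics/ov9b.png

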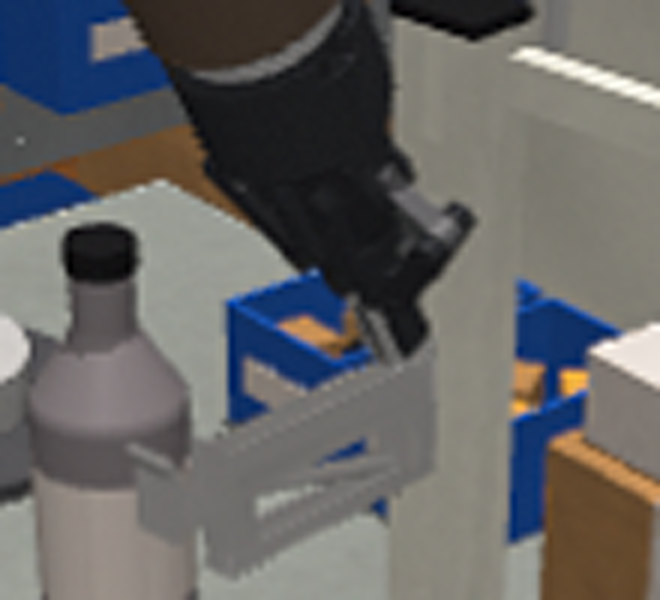

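```bash
cat > reg.py <<'E'
import cv2,numpy as np,sys
def shift(a,b,x,y,w,h):
    A=cv2.imread(f"pics/{a}.png",0).astype(np.float32);B=cv2.imread(f"pics/{b}.png",0).astype(np.float32)
    f=8;A=cv2.resize(A[y:y+h,x:x+w],None,fx=f,fy=f,interpolation=cv2.INTER_CUBIC);B=cv2.resize(B[y-5:y+h+5,x-5:x+w+5],None,fx=f,fy=f,interpolation=cv2.INTER_CUBIC)
    m=cv2.matchTemplate(B,A,cv2.TM_CCOEFF_NORMED);_,v,_,p=cv2.minMaxLoc(m);return round(p[0]/f-5,2),round(p[1]/f-5,2),round(float(v),3)
for a,b in [l.split(",") for l in sys.argv[1:]]:
    print(a,b,"back-low",shift(a,b,318,150,22,30),"front",shift(a,b,300,160,25,30),"lip",shift(a,b,290,160,16,20),"mate",shift(a,b,375,185,40,40))
E
python3 reg.py side8,side9 side9,side11 side7,side9 side7,side11 side6,side7
```

```text
side8 side9 back-low (0.88, 5.0, 0.421) front (-0.12, 0.12, 0.954) lip (0.0, 0.0, 0.963) mate (0.0, 0.0, 0.999)
side9 side11 back-low (0.25, 0.62, 0.736) front (0.12, 0.25, 0.884) lip (0.12, -0.25, 0.7) mate (0.0, 0.0, 0.999)
side7 side9 back-low (-2.5, -2.38, 0.51) front (-0.25, -1.0, 0.803) lip (-0.38, -1.12, 0.947) mate (0.0, 0.0, 0.999)
side7 side11 back-low (0.12, -0.5, 0.595) front (-0.12, -0.62, 0.745) lip (0.12, -1.0, 0.675) mate (0.0, 0.0, 0.999)
side6 side7 back-low (0.0, 0.12, 0.986) front (0.0, 0.38, 0.97) lip (0.0, 0.62, 0.969) mate (0.0, 0.0, 0.999)
```

Emit:
move_arm(
  dp=[
    [-0.004,0,0.003],
    [-0.0055,0,0.005],
    [-0.006,0,0.006],
    [-0.006,0,0.007],
    [-0.006,0,0.007],
  ],
  turn=[
    [0,-0.016,0],
    [0,-0.016,0],
    [0,-0.016,0],
    [0,-0.016,0],
    [0,-0.016,0],
  ],
)

```text
clock: 16.0
position: [0.6302, 0.0987, 0.2568]
orientation: [-0.016, 0.971, 0.066, 0.229]
force: [-16.1, -2.3, 25.8]
opening: -0.0001
```

```bash
python3 - <<'E'
from ov import *
cv2.imwrite(f"pics/side12.png",ctrl.read_camera("side"))
tgt2([.6303,.0985,.25],.1328,.45)
E
python3 reg.py side11,side12 side9,side12
```

```text
dp [-0.003, 0.0002, 0.0061] turn [-0.0015, -0.0127, 0.003] | at [0.6302 0.0987 0.2568] t 16.05 F [-16.1  -2.   25.9] open -0.0001
side11 side12 back-low (0.0, 0.0, 0.997) front (0.0, 0.0, 0.997) lip (0.0, 0.0, 0.996) mate (0.0, 0.0, 0.999)
side9 side12 back-low (0.25, 0.62, 0.73) front (0.12, 0.25, 0.886) lip (0.12, -0.12, 0.703) mate (0.0, 0.0, 0.999)
```

Emit:
move_arm(
  dp=[
    [0.004,0,-0.009],
    [0.012,0,-0.027],
    [0.012,0,-0.06],
    [0.0,0,-0.1],
    [-0.03,0,-0.14],
    [-0.07,0,-0.16],
    [-0.11,0,-0.17],
    [-0.13,0,-0.17],
    [-0.13,0,-0.17],
  ],
  turn=[
    [0,0,0],
    [0,0,0],
    [0,0,0],
    [0,-0.1,0],
    [0,-0.2,0],
    [0,-0.3,0],
    [0,-0.4,0],
    [0,-0.46,0],
    [0,-0.46,0],
  ],
  gripper=0.04,
)

```text
clock: 16.95
position: [0.4388, 0.0725, 0.3499]
orientation: [-0.0, 0.998, 0.068, 0.0]
force: [1.0, 0.1, 0.8]
opening: 0.0403
```

```bash
python3 - <<'E'
from ov import *
for n in("side","top"): cv2.imwrite(f"pics/{n}13.png",ctrl.read_camera(n))
tgt2([.6303,.0985,.25],.1328,.0)
draw.draw("pics/side13.png","side",[],o['S'],285,130,80,65,9.5,"ov10")
draw.draw("pics/top13.png","top",[],o['S'],235,115,140,125,4.8,"ov10t")
E
python3 reg.py side12,side13 side9,side13
```

```text
dp [0.1914, 0.0002, 0.1014] turn [0.0002, -0.0035, 0.0034] | at [0.4403 0.0727 0.3507] t 17.05 F [ 0.8 -0.4  0.2] open 0.0401
side12 side13 back-low (-0.25, -0.12, 0.624) front (-0.12, 0.25, 0.539) lip (-0.12, 0.25, 0.63) mate (0.0, 0.0, 0.999)
side9 side13 back-low (0.0, 0.5, 0.754) front (0.12, 0.38, 0.596) lip (0.0, -0.12, 0.773) mate (0.0, 0.0, 0.999)
```

View pics/ov10.png

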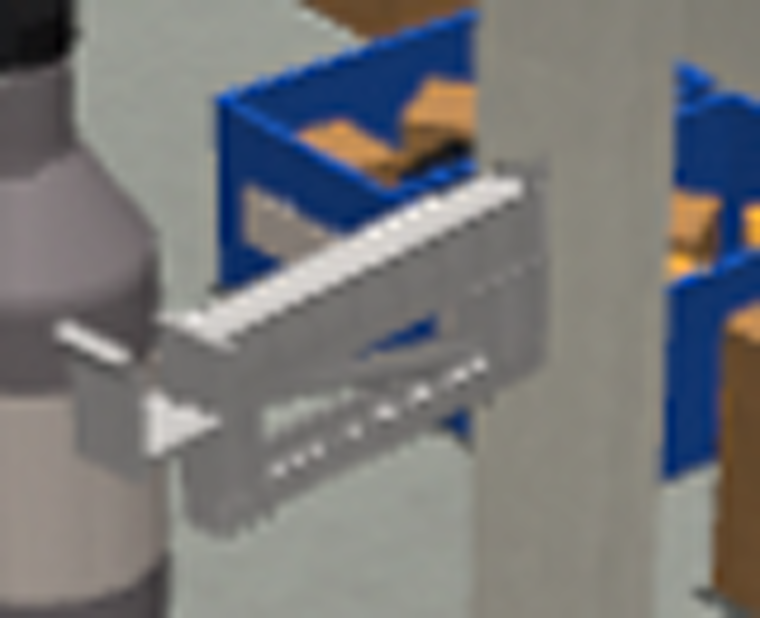

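View pics/ov10t.png

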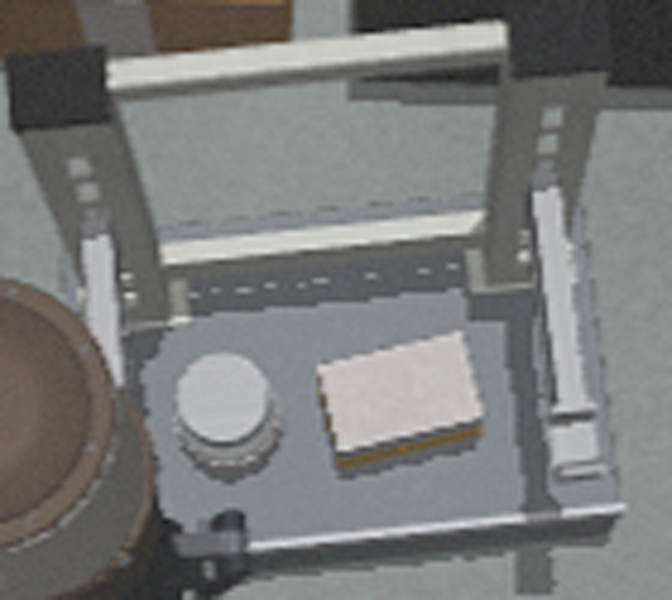

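Emit:
move_arm(
  dp=[
    [-0.01,0.03,0],
    [-0.025,0.075,0],
    [-0.04,0.12,0],
    [-0.055,0.165,0],
    [-0.07,0.21,0],
    [-0.085,0.25,0],
    [-0.09,0.28,0],
    [-0.09,0.28,0],
  ],
  turn=[
    [0,0,0],
    [0,0,0],
    [0,0,0],
    [0,0,0],
    [0,0,0],
    [0,0,0],
    [0,0,0],
    [0,0,0],
  ],
)

```text
clock: 17.85
position: [0.3892, -0.2201, 0.3502]
orientation: [0.001, 0.998, 0.065, 0.002]
force: [0.5, -0.1, -0.3]
opening: 0.0398
```

```bash
python3 - <<'E'
from ov import *
for n in("side","top"): cv2.imwrite(f"pics/{n}14.png",ctrl.read_camera(n))
a=cv2.imread("pics/side14.png");b=cv2.imread("pics/top14.png")
f=12
cv2.imwrite("pics/p1.png",cv2.resize(a[140:192,286:346],None,fx=f,fy=f,interpolation=cv2.INTER_CUBIC))
cv2.imwrite("pics/p2.png",cv2.resize(a[172:224,363:423],None,fx=f,fy=f,interpolation=cv2.INTER_CUBIC))
c=np.hstack([cv2.resize(b[155:230,240:280],None,fx=8,fy=8,interpolation=cv2.INTER_CUBIC),cv2.resize(b[145:220,335:375],None,fx=8,fy=8,interpolation=cv2.INTER_CUBIC)])
cv2.imwrite("pics/p3.png",c)
E
```

```text
(no output)
```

View pics/p1.png

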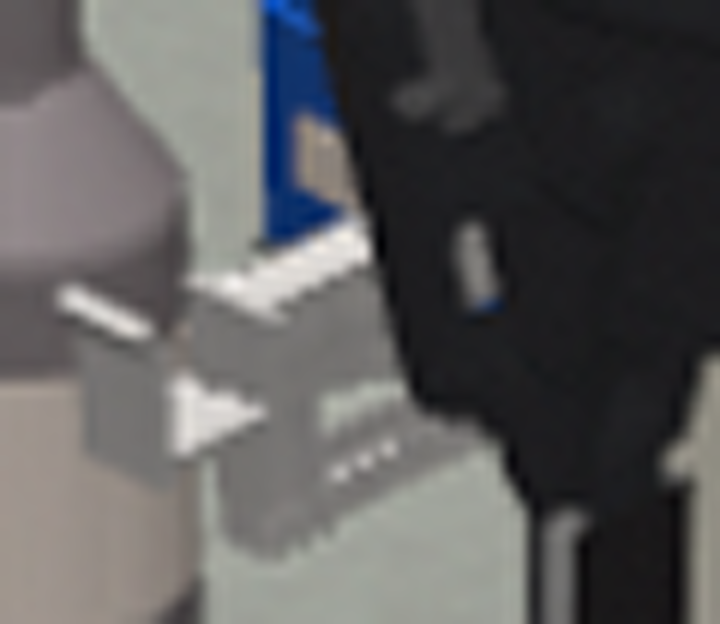

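View pics/p2.png

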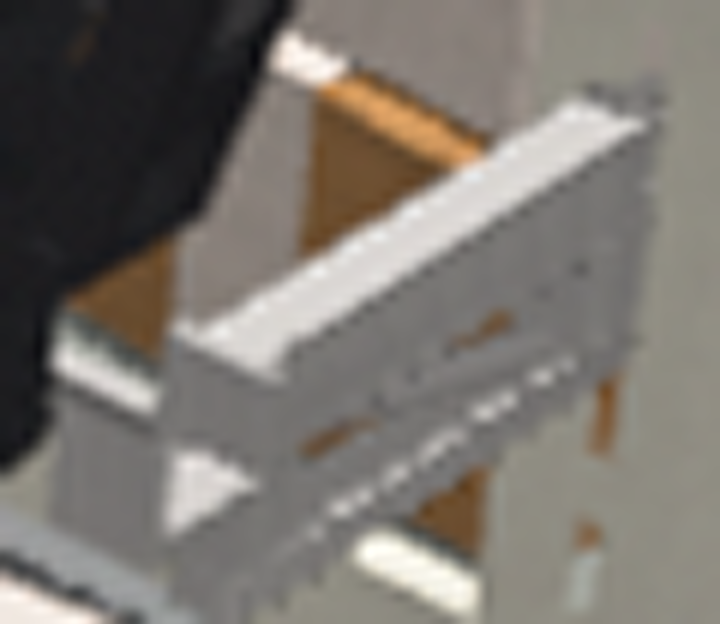

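View pics/p3.png

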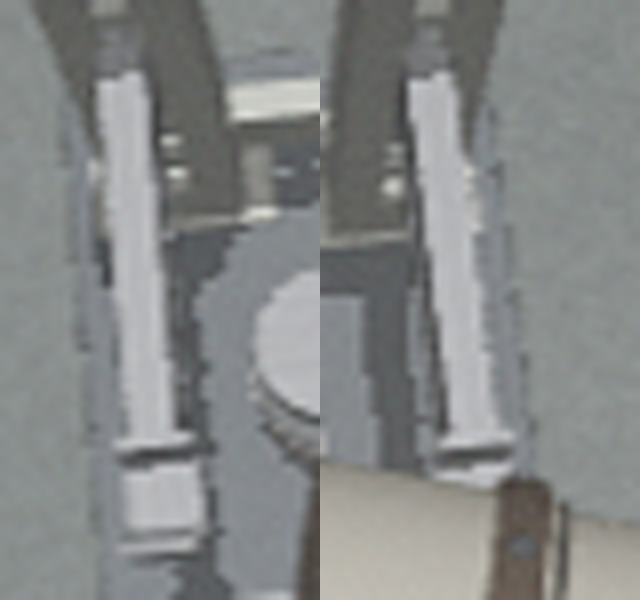

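```bash
cat > cmpb.py <<'E'
from fb import *
ov=lambda *p:un((285,130),9.5,p);e1=lambda *p:un((360,170),10,p);pl=lambda *p:un((240,155),8,p);pr=lambda *p:un((335,145),8,p);e2=lambda *p:un((335,135),7,p)
F=dict(A=(-.12,.011,.056),B=(-.12,-.011,.056),C=(0,.007,.056),D=(0,-.007,.056),E=(-.153,.011,.066),H=(-.153,-.011,.066))
loose=[("side",ov(158,318),"A"),("side",ov(238,350),"B"),("side",ov(490,177),"C"),("side",ov(527,188),"D"),("side",ov(55,325),"E"),
("top",pl(97,80),"C"),("top",pl(148,72),"D"),("top",pl(113,458),"A"),("top",pl(195,442),"B"),("top",pl(118,555),"E"),("top",pl(205,546),"H")]
mate=[("side",e1(175,290),"A"),("side",e1(265,333),"B"),("side",e1(520,103),"C"),("side",e1(572,120),"D"),("side",e1(72,316),"E"),
("top",pr(88,80),"C"),("top",pr(138,70),"D"),("top",pr(115,460),"A"),("top",pr(195,443),"B"),("top",e2(110,556),"E"),("top",e2(180,548),"H")]
S=o["S"]
def model(v,P): # v: dx,dy,dz,dyaw,pitch in stand axes
    Rm=R.from_euler("zy",[v[3],v[4]]).as_matrix()
    return Rm@np.array(P)+v[:3]
for nm,obs,y0 in(("loose",loose,.11),("mate",mate,-.11)):
    g=lambda v:np.concatenate([pj(n,W(S,model(v,F[k])+np.array([0,y0,.177])))-p for n,p,k in obs])
    r=least_squares(g,np.zeros(5),x_scale=[.01]*3+[.05]*2)
    print(nm,np.round(r.x*1000,2));print(np.round(r.fun.reshape(-1,2),1).tolist())
E
python3 cmpb.py
```

```text
loose [-8.08  2.71 -2.91 27.87 54.71]
[[-0.4, -0.1], [-1.9, -0.3], [0.5, 0.5], [1.0, 1.1], [0.0, -0.5], [-0.7, -1.6], [-1.2, -1.3], [0.9, -0.0], [0.1, 0.7], [1.2, 0.6], [-0.0, 0.5]]
mate [-6.17 -0.46 -1.35  1.39 39.51]
[[-1.1, 0.3], [-1.5, 0.2], [0.4, 0.3], [0.5, 0.9], [-0.8, -0.7], [-0.5, -1.9], [-0.9, -1.3], [0.6, -0.6], [0.1, 0.6], [1.3, 0.2], [0.9, 0.3]]
```

```bash
python3 - <<'E'
from ov import *
P=W(o['S'],(-.06,-.11,.233+.01));print(P);tgt2(P,.1328,0);
E
```

```text
[ 0.61656609 -0.12546515  0.26159436]
dp [0.2372, -0.0611, 0.0894] turn [0.0004, -0.0033, 0.0013] | at [ 0.3894 -0.2177  0.3502] t 17.95 F [-0.5  0.  -0.1] open 0.0402
```

Emit:
move_arm(
  dp=[
    [0.04,-0.01,0],
    [0.08,-0.02,0],
    [0.12,-0.03,0],
    [0.16,-0.04,0.02],
    [0.195,-0.05,0.045],
    [0.22,-0.057,0.07],
    [0.2372,-0.0611,0.086],
    [0.2372,-0.0611,0.0894],
    [0.2372,-0.0611,0.0894],
  ],
  turn=[
    [0,-0.003,0],
    [0,-0.003,0],
    [0,-0.003,0],
    [0,-0.003,0],
    [0,-0.003,0],
    [0,-0.003,0],
    [0,-0.003,0],
    [0,-0.003,0],
    [0,-0.003,0],
  ],
  gripper=0.0,
)

```text
clock: 18.85
position: [0.6166, -0.1242, 0.2607]
orientation: [0.0, 0.998, 0.068, -0.001]
force: [-0.2, 0.6, 1.1]
opening: 0.0003
```

Emit:
move_arm(
  dp=[
    [0,0,0.003],
    [0,0,0.006],
    [0,0,0.009],
    [0,0,0.012],
    [0,0,0.012],
  ],
  turn=[
    [0,0,0],
    [0,0,0],
    [0,0,0],
    [0,0,0],
    [0,0,0],
  ],
)

```text
clock: 19.35
position: [0.6164, -0.1243, 0.2542]
orientation: [0.001, 0.998, 0.068, 0.002]
force: [-4.8, 4.6, 13.2]
opening: -0.0
```

Emit:
move_arm(
  dp=[
    [0,0,-0.015],
    [0,-0.02,-0.04],
    [0,-0.06,-0.045],
    [0,-0.11,-0.045],
    [0,-0.16,-0.045],
    [0,-0.2,-0.045],
    [0,-0.218,-0.03],
    [0,-0.2185,-0.012],
    [0,-0.2185,-0.009],
    [0,-0.2185,-0.009],
  ],
  turn=[
    [0,0,0],
    [0,0,0],
    [0,0,0],
    [0,0,0],
    [0,0,0],
    [0,0,0],
    [0,0,0],
    [0,0,0],
    [0,0,0],
    [0,0,0],
  ],
)

```text
clock: 20.35
position: [0.5863, 0.0916, 0.2628]
orientation: [0.001, 0.998, 0.068, 0.002]
force: [-0.2, 0.0, -0.6]
opening: 0.0002
```

```bash
python3 - <<'E'
from ov import *
P=W(o['S'],(-.062,.11,.2637-.0186-.012));print(P);tgt2(P,.1328,0);
E
```

```text
[0.58544487 0.0923317  0.25169436]
dp [-0.0008, -0.0009, 0.0111] turn [0.0027, -0.0029, 0.004] | at [0.5863 0.0916 0.2628] t 20.35 F [-0.2  0.  -0.6] open 0.0002
```

Emit:
move_arm(
  dp=[
    [0,-0.0005,0.004],
    [0,-0.0005,0.007],
    [0,-0.0005,0.01],
    [0,-0.0005,0.0135],
    [0,-0.0005,0.0135],
  ],
  turn=[
    [0,-0.003,0],
    [0,-0.003,0],
    [0,-0.003,0],
    [0,-0.003,0],
    [0,-0.003,0],
  ],
)

```text
clock: 20.85
position: [0.5863, 0.0912, 0.2533]
orientation: [0.002, 0.998, 0.069, 0.001]
force: [-6.2, -0.2, 11.8]
opening: -0.0001
```

Emit:
move_arm(
  dp=[
    [-0.001,0,0.005],
    [-0.001,0,0.007],
    [-0.001,0,0.008],
    [-0.001,0,0.008],
  ],
  turn=[
    [0,0,0],
    [0,0,0],
    [0,0,0],
    [0,0,0],
  ],
)

```text
clock: 21.25
position: [0.5861, 0.0904, 0.2527]
orientation: [0.003, 0.998, 0.069, 0.005]
force: [-9.3, 1.0, 22.6]
opening: -0.0006
```

```bash
python3 - <<'E'
from ov import *
cv2.imwrite(f"pics/side15.png",ctrl.read_camera("side"))
tgt2([.58,.09,.25],.1328,.0)
E
python3 reg.py side13,side15 side12,side15
```

```text
dp [-0.0061, -0.0005, 0.0027] turn [0.0056, -0.0094, 0.0062] | at [0.5861 0.0904 0.2528] t 21.3 F [-9.7  1.1 22.9] open 0.0002
side13 side15 back-low (5.0, -1.38, 0.359) front (0.25, 1.25, 0.713) lip (0.62, 1.5, 0.911) mate (0.0, 0.0, 0.999)
side12 side15 back-low (0.0, 1.0, 0.622) front (0.12, 1.0, 0.659) lip (-0.25, 1.12, 0.588) mate (0.0, 0.0, 0.999)
```

Emit:
move_arm(
  dp=[
    [0.0,0,-0.01],
    [0,0,-0.03],
    [0,0.0,-0.05],
    [-0.03,0,-0.08],
    [-0.07,0,-0.1],
    [-0.11,0.0,-0.1],
    [-0.14,0.0,-0.1],
    [-0.14,0.0,-0.1],
  ],
  turn=[
    [0,0,0],
    [0,0,0],
    [0,0,0],
    [0,0,0],
    [0,0,0],
    [0,0,0],
    [0,0,0],
    [0,0,0],
  ],
)

```text
clock: 22.1
position: [0.4437, 0.0704, 0.3529]
orientation: [0.002, 0.998, 0.07, 0.006]
force: [0.9, -0.6, 0.8]
opening: 0.0001
```

```bash
python3 - <<'E'
from ov import *
for n in("side","top"): cv2.imwrite(f"pics/{n}16.png",ctrl.read_camera(n))
draw.draw("pics/side16.png","side",[],o['S'],285,130,80,65,9.5,"ov11")
E
python3 reg.py side13,side16 side15,side16 side7,side16
```

```text
side13 side16 back-low (0.0, 0.0, 0.998) front (0.0, 0.0, 0.998) lip (0.0, 0.0, 0.999) mate (0.0, 0.0, 0.999)
side15 side16 back-low (-0.88, -0.62, 0.362) front (-0.25, -1.12, 0.688) lip (-0.5, -1.38, 0.911) mate (0.0, 0.0, 0.999)
side7 side16 back-low (-1.75, -2.5, 0.253) front (-0.12, -0.75, 0.495) lip (-0.38, -1.38, 0.759) mate (0.0, 0.0, 0.999)
```

View pics/ov11.png

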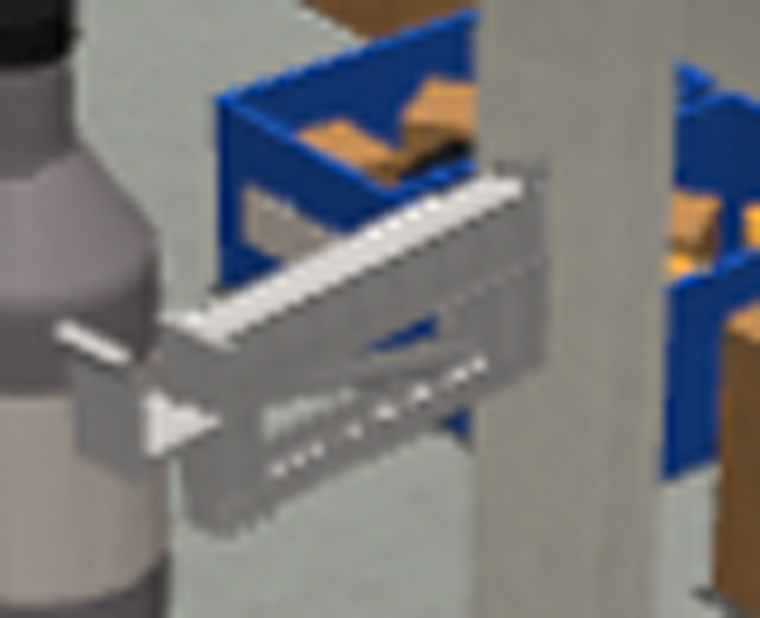

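```bash
python3 - <<'E'
from ov import *
S=o['S']
P=W(S,(-.105,.11,.2600-S[2]));print(P);tgt2(P,.1328,0);
E
```

```text
[0.54282371 0.08663638 0.26      ]
dp [0.0966, -0.0023, 0.0933] turn [0.0049, -0.0116, 0.0063] | at [0.4463 0.0713 0.3522] t 22.2 F [-0.4 -0.4  0.4] open -0.0005
```

Emit:
move_arm(
  dp=[
    [0.03,0,0.01],
    [0.06,-0.001,0.03],
    [0.085,-0.002,0.055],
    [0.095,-0.0023,0.08],
    [0.0966,-0.0023,0.0913],
    [0.0966,-0.0023,0.0923],
    [0.0966,-0.0023,0.0923],
  ],
  turn=[
    [0.005,-0.0116,0.006],
    [0.005,-0.0116,0.006],
    [0.005,-0.0116,0.006],
    [0.005,-0.0116,0.006],
    [0.005,-0.0116,0.006],
    [0.005,-0.0116,0.006],
    [0.005,-0.0116,0.006],
  ],
)

```text
clock: 22.9
position: [0.5432, 0.0866, 0.2616]
orientation: [0.0, 0.998, 0.067, 0.0]
force: [-1.4, -0.2, 0.3]
opening: -0.0
```

Emit:
move_arm(
  dp=[
    [0,0,0.003],
    [0,0,0.006],
    [0,0,0.0075],
    [0,0,0.0075],
  ],
  turn=[
    [0,0,0],
    [0,0,0],
    [0,0,0],
    [0,0,0],
  ],
)

```text
clock: 23.3
position: [0.543, 0.0866, 0.2544]
orientation: [0.0, 0.998, 0.067, 0.001]
force: [-0.3, -1.0, -0.3]
opening: 0.0002
```

Emit:
move_arm(
  dp=[
    [0,0,0.001],
    [0,0,0.002],
    [0,0,0.002],
  ],
  turn=[
    [0,0,0],
    [0,0,0],
    [0,0,0],
  ],
)

```text
clock: 23.6
position: [0.5428, 0.0864, 0.2532]
orientation: [0.0, 0.998, 0.067, 0.001]
force: [-3.4, -0.1, 3.6]
opening: -0.0003
```

Emit:
move_arm(
  dp=[
    [0,0,-0.006],
    [0.03,0,-0.006],
    [0.051,0,-0.006],
    [0.051,0,-0.006],
    [0.051,0,-0.002],
    [0.051,0,-0.001],
    [0.051,0,-0.001],
  ],
  turn=[
    [0,0,0],
    [0,0,0],
    [0,0,0],
    [0,0,0],
    [0,0,0],
    [0,0,0],
    [0,0,0],
  ],
)

```text
clock: 24.3
position: [0.5926, 0.0931, 0.2542]
orientation: [0.0, 0.998, 0.067, 0.0]
force: [-0.3, -0.6, -0.5]
opening: 0.0001
```

Emit:
move_arm(
  dp=[
    [0,0,0.001],
    [0,0,0.002],
    [0,0,0.002],
  ],
  turn=[
    [0,0,0],
    [0,0,0],
    [0,0,0],
  ],
)

```text
clock: 24.6
position: [0.5924, 0.0929, 0.2538]
orientation: [0.0, 0.998, 0.067, 0.001]
force: [-1.6, 0.3, 5.6]
opening: 0.0002
```

Emit:
move_arm(
  dp=[
    [0,0,0.004],
    [0,0,0.007],
    [0,0,0.008],
    [0,0,0.008],
  ],
  turn=[
    [0,0,0],
    [0,0,0],
    [0,0,0],
    [0,0,0],
  ],
)

```text
clock: 25.0
position: [0.592, 0.0922, 0.253]
orientation: [0.001, 0.998, 0.068, 0.004]
force: [-10.0, -0.5, 22.5]
opening: 0.0
```

Emit:
move_arm(
  dp=[
    [0,0,-0.0005],
    [0,0,-0.0005],
    [0,0,-0.0005],
  ],
  turn=[
    [0,0,0],
    [0,0,0],
    [0,0,0],
  ],
)

```text
clock: 25.3
position: [0.5917, 0.092, 0.2538]
orientation: [0.001, 0.998, 0.068, 0.003]
force: [-2.5, -0.0, 4.8]
opening: -0.0003
```

```bash
python3 - <<'E'
from cmpb import *
print(np.round(ctrl.read_state()["qpos"],3))
def rayc(n,px):
    c=C[n];K=np.array([[c['fx'],0,c['cx']],[0,c['fy'],c['cy']],[0,0,1]])
    u=cv2.undistortPoints(np.array([[px]],float),K,c['D'])[0,0];Rm=cv2.Rodrigues(c['rvec'])[0];cen=-Rm.T@c['tvec']+d[n][:3]
    Rn=cv2.Rodrigues(d[n][3:])[0]@Rm;return cen,Rn.T@np.array([*u,1])
def oz(n,px,z): o_,dd=rayc(n,px);return o_+dd*(z-o_[2])/dd[2]
def toS(p): 
    q=S;v=p[:2]-q[:2];c,s=np.cos(q[3]),np.sin(q[3]);return np.array([c*v[0]+s*v[1],-s*v[0]+c*v[1]])*1000
print("mate plate",[toS(oz("top",pr(*p),.2542)) for p in((115,460),(195,443))])
print("mate lip outer",[toS(oz("top",e2(*p),.264)) for p in((110,556),(180,548))], "inner",[toS(oz("top",e2(*p),.264)) for p in((108,538),(175,532))])
print("loose plate",[toS(oz("top",pl(*p),.2538)) for p in((113,458),(195,442))])
print("loose lip outer",[toS(oz("top",pl(*p),.264)) for p in((118,555),(205,546))])
print("mate back",[toS(oz("top",pr(*p),.2542)) for p in((88,80),(138,70))],"loose back",[toS(oz("top",pl(*p),.2538)) for p in((97,80),(148,72))])
E
```

```text
loose [-8.08  2.71 -2.91 27.87 54.71]
[[-0.4, -0.1], [-1.9, -0.3], [0.5, 0.5], [1.0, 1.1], [0.0, -0.5], [-0.7, -1.6], [-1.2, -1.3], [0.9, -0.0], [0.1, 0.7], [1.2, 0.6], [-0.0, 0.5]]
mate [-6.17 -0.46 -1.35  1.39 39.51]
[[-1.1, 0.3], [-1.5, 0.2], [0.4, 0.3], [0.5, 0.9], [-0.8, -0.7], [-0.5, -1.9], [-0.9, -1.3], [0.6, -0.6], [0.1, 0.6], [1.3, 0.2], [0.9, 0.3]]
[ 0.427  0.322 -0.03   0.005 -1.213  1.279]
mate plate [array([-124.93118932,  -98.09080213]), array([-122.34426816, -121.63512838])]
mate lip outer [array([-155.23484023,  -96.95465433]), array([-154.97893164, -119.91013189])] inner [array([-149.22012676,  -97.01312039]), array([-149.52017933, -118.93860431])]
loose plate [array([-124.61297778,  122.46021072]), array([-122.417442,   98.532125])]
loose lip outer [array([-155.23124896,  122.3307294 ]), array([-155.24104583,   97.48607199])]
mate back [array([ -10.15366171, -103.75683172]), array([  -8.62679285, -118.73655506])] loose back [array([-10.93885452, 117.91510685]), array([-10.12256047, 102.79930209])]
```

```bash
python3 - <<'E' | tail -1
from ov import *
tgt2([.3951,-.3152,.10],-.0773,0)
E
```

```text
dp [-0.2512, 0.3763, 0.1532] turn [0.0021, -0.0068, 0.2137] | at [0.5917 0.092  0.2538] t 25.3 F [-2.5 -0.   4.8] open -0.0003
```

Emit:
move_arm(
  dp=[
    [0,0,-0.03],
    [-0.01,0.015,-0.06],
    [-0.035,0.05,-0.07],
    [-0.06,0.09,-0.07],
    [-0.085,0.13,-0.07],
    [-0.115,0.17,-0.07],
    [-0.14,0.21,-0.07],
    [-0.165,0.25,-0.05],
    [-0.195,0.29,-0.02],
    [-0.22,0.33,0.02],
    [-0.24,0.36,0.06],
    [-0.2512,0.3763,0.1],
  ],
  turn=[
    [0.002,-0.007,0],
    [0.002,-0.007,0],
    [0.002,-0.007,0.03],
    [0.002,-0.007,0.05],
    [0.002,-0.007,0.08],
    [0.002,-0.007,0.11],
    [0.002,-0.007,0.14],
    [0.002,-0.007,0.17],
    [0.002,-0.007,0.2],
    [0.002,-0.007,0.2137],
    [0.002,-0.007,0.2137],
    [0.002,-0.007,0.2137],
  ],
  gripper=0.06,
)

```text
clock: 26.5
position: [0.3981, -0.3077, 0.1675]
orientation: [0.0, 0.999, -0.039, 0.0]
force: [1.6, 0.0, -0.3]
opening: 0.0597
```

```bash
python3 - <<'E' | tail -1
from ov import *
tgt2([.3951,-.3152,.006],-.0773,0)
E
```

```text
dp [-0.0026, 0.0077, 0.1615] turn [0.0005, -0.0009, -0.0014] | at [ 0.3981 -0.3077  0.1675] t 26.5 F [ 1.6  0.  -0.3] open 0.0597
```

Emit:
move_arm(
  dp=[
    [-0.002,0.006,0.02],
    [-0.0026,0.0077,0.05],
    [-0.0026,0.0077,0.09],
    [-0.0026,0.0077,0.12],
    [-0.0026,0.0077,0.145],
    [-0.0026,0.0077,0.157],
    [-0.0026,0.0077,0.1615],
    [-0.0026,0.0077,0.1615],
    [-0.0026,0.0077,0.1615],
  ],
  turn=[
    [0,0,0],
    [0,0,0],
    [0,0,0],
    [0,0,0],
    [0,0,0],
    [0,0,0],
    [0,0,0],
    [0,0,0],
    [0,0,0],
  ],
)

```text
clock: 27.4
position: [0.3959, -0.3155, 0.0069]
orientation: [0.001, 0.999, -0.039, 0.001]
force: [0.5, -0.5, 0.3]
opening: 0.06
```

```bash
python3 - <<'E' | tail -1
from ov import *
for n in("side","top"): cv2.imwrite(f"pics/{n}17.png",ctrl.read_camera(n))
a=cv2.imread("pics/side17.png")[300:440,280:460];b=cv2.imread("pics/top17.png")[160:350,330:480]
cv2.imwrite("pics/q1.png",np.hstack([cv2.resize(a,None,fx=2.5,fy=2.5),cv2.resize(b,(276,350))]))
tgt2([.3951,-.3152,.006],-.0773,0)
E
```

```text
dp [-0.0009, -0.0003, 0.0012] turn [0.0013, -0.0035, -0.0012] | at [ 0.396  -0.3155  0.0072] t 27.5 F [ 0.  -0.  -1.1] open 0.0603
```

View pics/q1.png

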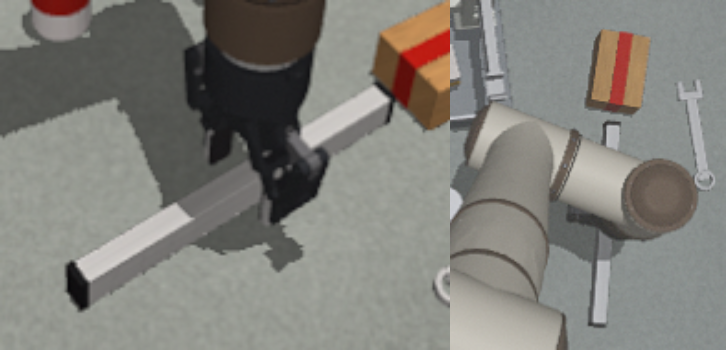

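Straddling the rail. Close and lift.

Emit:
move_arm(
  dp=[
    [-0.001,0,0.001],
    [-0.001,0,0.001],
    [-0.001,0,0.001],
    [-0.001,0,0.001],
    [-0.001,0,0.001],
    [-0.001,0,0.001],
  ],
  turn=[
    [0,-0.003,0],
    [0,-0.003,0],
    [0,-0.003,0],
    [0,-0.003,0],
    [0,-0.003,0],
    [0,-0.003,0],
  ],
  gripper=0.0,
  force=80,
)

```text
clock: 28.1
position: [0.3953, -0.3157, 0.0069]
orientation: [0.001, 0.999, -0.039, 0.001]
force: [-1.1, -0.4, 5.8]
opening: 0.0185
```

Emit:
move_arm(
  dp=[
    [0,0,-0.01],
    [0,0,-0.03],
    [0,0,-0.06],
    [0,0,-0.1],
    [0,0,-0.14],
    [0,0,-0.18],
    [0,0,-0.22],
    [0,0,-0.26],
    [0,0,-0.29],
    [0,0,-0.305],
    [0,0,-0.31],
  ],
  turn=[
    [0,0,0],
    [0,0,0],
    [0,0,0],
    [0,0,0],
    [0,0,0],
    [0,0,0],
    [0,0,0],
    [0,0,0],
    [0,0,0],
    [0,0,0],
    [0,0,0],
  ],
)

```text
clock: 29.2
position: [0.3949, -0.3149, 0.3186]
orientation: [0.001, 0.999, -0.039, 0.002]
force: [0.4, -0.3, -3.5]
opening: 0.0188
```

```bash
python3 - <<'E' | tail -2
from ov import *
S=o['S'];P=W(S,(-.1353,.0008,0));print(P,S)
tgt2([P[0],P[1],.315],S[3]-np.pi/2,0)
E
```

```text
[ 0.52725412 -0.02561475  0.01859436] [ 0.66146806 -0.00848732  0.01859436  0.1328396 ]
dp [0.1093, -0.2988, 0.0035] turn [-0.0012, -0.005, 1.3598] | at [ 0.3949 -0.3149  0.3186] t 29.2 F [ 0.4 -0.3 -3.5] open 0.0188
```

Emit:
move_arm(
  dp=[
    [0.003,-0.008,-0.002],
    [0.01,-0.025,-0.004],
    [0.02,-0.05,-0.004],
    [0.03,-0.08,-0.004],
    [0.042,-0.115,-0.004],
    [0.056,-0.15,-0.004],
    [0.068,-0.185,-0.004],
    [0.08,-0.22,-0.004],
    [0.09,-0.25,-0.004],
    [0.1,-0.275,-0.002],
    [0.107,-0.292,0],
    [0.1093,-0.2988,0],
  ],
  turn=[
    [0,0,0.06],
    [0,0,0.18],
    [0,0,0.31],
    [0,0,0.44],
    [0,0,0.57],
    [0,0,0.7],
    [0,0,0.83],
    [0,0,0.96],
    [0,0,1.09],
    [0,0,1.22],
    [0,0,1.31],
    [-0.001,-0.005,1.3598],
  ],
)

```text
clock: 30.4
position: [0.5265, -0.0238, 0.3159]
orientation: [0.002, 0.752, -0.659, -0.002]
force: [-1.2, -0.1, -2.7]
opening: 0.0184
```

```bash
python3 - <<'E' | tail -2
from ov import *
S=o['S'];P=W(S,(-.1353,.0008,0))
tgt2([P[0],P[1],.275],S[3]-np.pi/2,0)
E
```

```text
dp [0.0019, -0.0007, 0.0409] turn [0.005, 0.001, -0.001] | at [ 0.5265 -0.0238  0.3159] t 30.4 F [-1.2 -0.1 -2.7] open 0.0184
```

Emit:
move_arm(
  dp=[
    [0.001,-0.0005,0.01],
    [0.0019,-0.0007,0.025],
    [0.0019,-0.0007,0.036],
    [0.0019,-0.0007,0.0409],
    [0.0019,-0.0007,0.0409],
    [0.0019,-0.0007,0.0409],
  ],
  turn=[
    [0.005,0.001,-0.001],
    [0.005,0.001,-0.001],
    [0.005,0.001,-0.001],
    [0.005,0.001,-0.001],
    [0.005,0.001,-0.001],
    [0.005,0.001,-0.001],
  ],
)

```text
clock: 31.0
position: [0.5274, -0.0259, 0.2753]
orientation: [-0.0, 0.752, -0.659, 0.0]
force: [0.2, -0.2, -2.7]
opening: 0.0184
```

```bash
python3 - <<'E' | tail -2
from ov import *
for n in("side","top"): cv2.imwrite(f"pics/{n}18.png",ctrl.read_camera(n))
S=o['S']
p,Rc=pose();P=W(S,(-.1353,.0008,0));tgt2([P[0],P[1],.275],S[3]-np.pi/2,0)
yaw=np.arctan2(Rc[1,0],Rc[0,0]);q=[p[0],p[1],p[2]-.0069,yaw]
B=box(-.148,.148,-.01,.01,0,.032)
draw.draw("pics/top18.png","top",B,q,235,145,140,100,5.5,"s1")
draw.draw("pics/side18.png","side",B,q,285,130,130,100,6,"s2")
draw.draw("pics/top18.png","top",[],q,235,145,140,100,5.5,"s1n")
E
```

```text
dp [-0.0001, 0.0004, 0.0007] turn [-0.0015, -0.0, -0.0] | at [ 0.5276 -0.0257  0.2757] t 31.1 F [ 0.2 -0.2 -3. ] open 0.0187
```

View pics/s1.png

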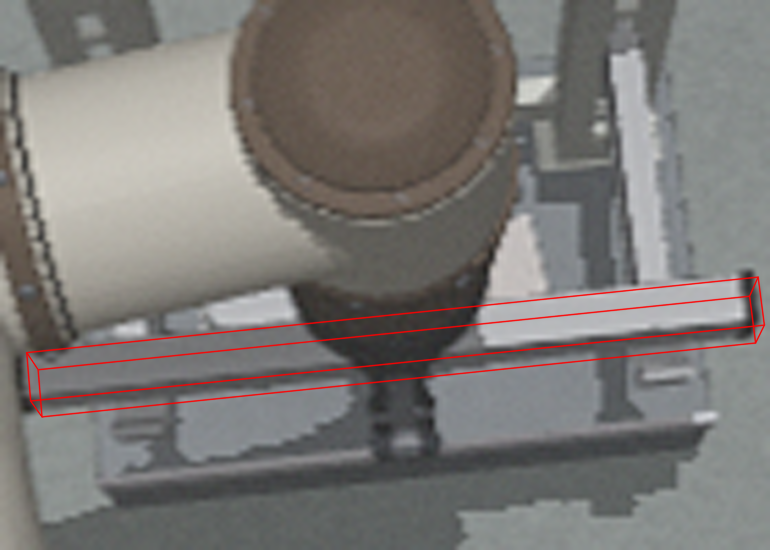

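View pics/s2.png

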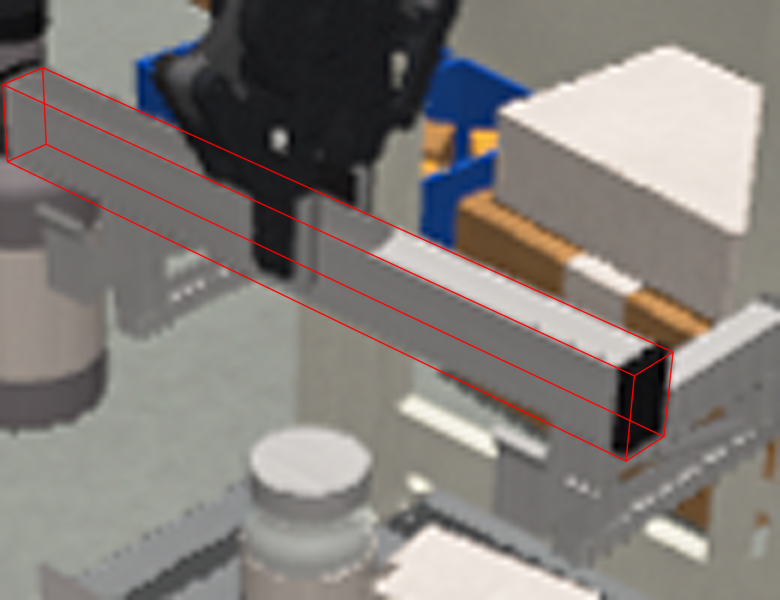

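View pics/s1n.png

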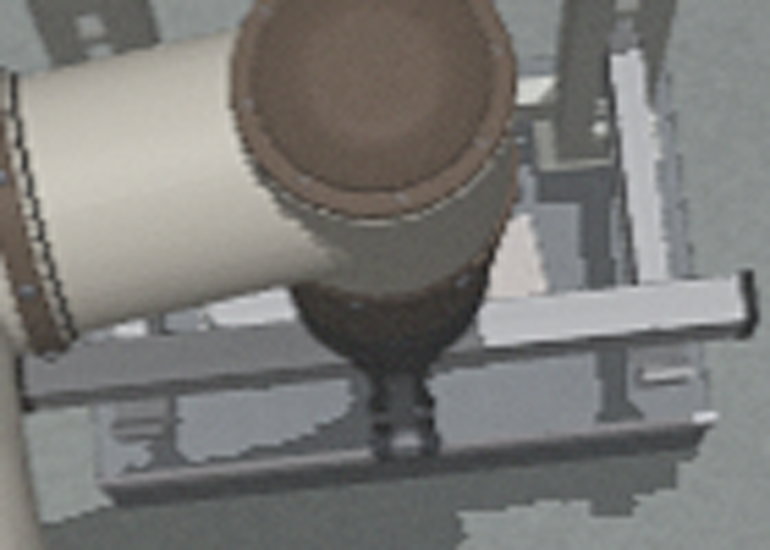

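```bash
python3 - <<'E' | tail -12
from ov import *
S=o['S'];p,Rc=pose();yaw=np.arctan2(Rc[1,0],Rc[0,0]);q=[p[0],p[1],p[2]-.0069,yaw]
for nm,P in dict(topfarR=(.148,.01,.032),topnearR=(.148,-.01,.032),botnearR=(.148,-.01,0),topnearL=(-.148,-.01,.032),topfarL=(-.148,.01,.032),botnearL=(-.148,-.01,0),).items():
    print(nm,W(q,P).round(4),(( pj("top",W(q,P))+.5-(235,145))*5.5-.5).round(0),((pj("side",W(q,P))+.5-(285,130))*6-.5).round(0))
E
python3 - <<'E'
import cv2
b=cv2.imread("pics/top18.png")
cv2.imwrite("pics/s3.png",cv2.resize(b[190:222,340:378],None,fx=18,fy=18,interpolation=cv2.INTER_CUBIC))
E
```

```text
topfarR [ 0.5571 -0.171   0.3008] [758. 277.] [672. 352.]
topnearR [ 0.5373 -0.1737  0.3008] [764. 325.] [634. 375.]
botnearR [ 0.5373 -0.1737  0.2688] [755. 343.] [625. 461.]
topnearL [0.4981 0.1197 0.3008] [ 30. 400.] [ 3. 84.]
topfarL [0.5179 0.1224 0.3008] [ 26. 352.] [42. 67.]
botnearL [0.4981 0.1197 0.2688] [ 41. 416.] [  7. 161.]
```

View pics/s3.png

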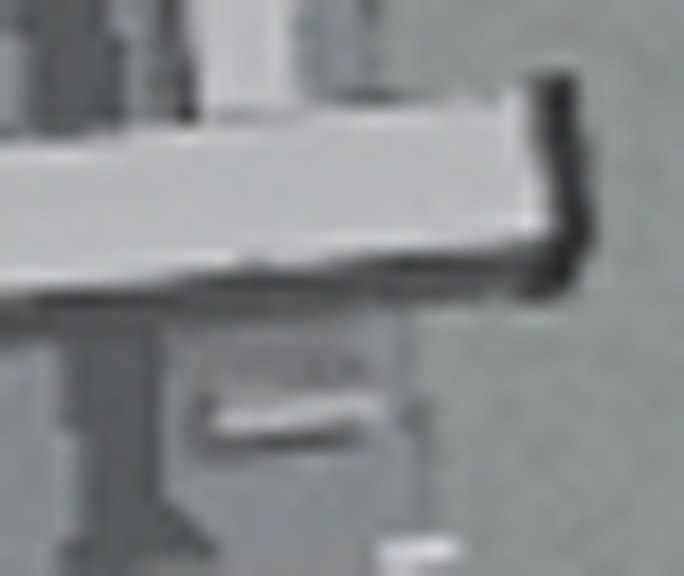

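Emit:
move_arm(
  dp=[
    [0.0022,0.0028,0],
    [0.0022,0.0028,0.001],
    [0.0022,0.0028,0.006],
    [0.0022,0.0028,0.011],
    [0.0022,0.0028,0.016],
    [0.0022,0.0028,0.016],
  ],
  turn=[
    [0,0,0],
    [0,0,0],
    [0,0,0],
    [0,0,0],
    [0,0,0],
    [0,0,0],
  ],
)

```text
clock: 31.7
position: [0.5246, -0.0283, 0.2584]
orientation: [0.0, 0.752, -0.659, -0.0]
force: [0.1, -0.4, -2.6]
opening: 0.0189
```

```bash
python3 - <<'E' | tail -2
from ov import *
for n in("side","top"): cv2.imwrite(f"pics/{n}19.png",ctrl.read_camera(n))
a=cv2.imread("pics/side19.png")[150:230,340:420];b=cv2.imread("pics/top19.png")[185:225,335:380]
cv2.imwrite("pics/u1.png",np.hstack([cv2.resize(a,(400,400),interpolation=2),cv2.resize(b,(400,400*40//45),interpolation=2)[:400].copy() if 0 else cv2.resize(b,(400,400),interpolation=2)]))
tgt2([.5,0,.241],.1328-np.pi/2,0)
E
```

```text
dp [-0.0313, 0.0212, 0.0184] turn [-0.0011, -0.0002, 0.0002] | at [ 0.5252 -0.0282  0.2595] t 31.8 F [-0.4 -0.6 -3.7] open 0.0181
```

View pics/u1.png

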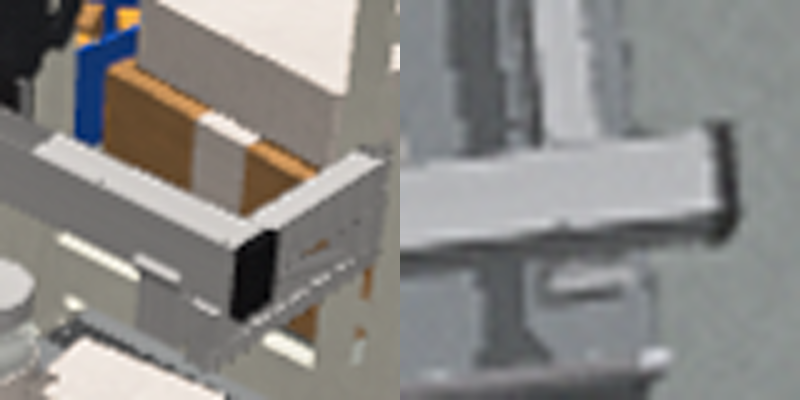

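Emit:
move_arm(
  dp=[
    [0,0,0.004],
    [0,0,0.008],
    [0,0,0.012],
    [0,0,0.0145],
    [0,0,0.016],
    [0,0,0.016],
  ],
  turn=[
    [0,0,0],
    [0,0,0],
    [0,0,0],
    [0,0,0],
    [0,0,0],
    [0,0,0],
  ],
)

```text
clock: 32.4
position: [0.5251, -0.0283, 0.2432]
orientation: [-0.0, 0.753, -0.659, 0.0]
force: [-0.4, 0.5, -3.7]
opening: 0.0186
```

Emit:
move_arm(
  dp=[
    [0,0,0.001],
    [0,0,0.002],
    [0,0,0.003],
    [0,0,0.003],
  ],
  turn=[
    [0,0,0],
    [0,0,0],
    [0,0,0],
    [0,0,0],
  ],
)

```text
clock: 32.8
position: [0.5253, -0.0283, 0.2408]
orientation: [-0.0, 0.753, -0.659, 0.001]
force: [-1.0, 1.1, -0.5]
opening: 0.0184
```

Emit:
move_arm(
  dp=[
    [0,0,0.001],
    [0,0,0.001],
  ],
  turn=[
    [0,0,0],
    [0,0,0],
  ],
)

```text
clock: 33.0
position: [0.5253, -0.0283, 0.2406]
orientation: [-0.0, 0.753, -0.658, 0.001]
force: [-3.5, 2.5, 3.3]
opening: 0.0189
```

```bash
python3 - <<'E' | tail -2
from ov import *
for n in("side","top"): cv2.imwrite(f"pics/{n}20.png",ctrl.read_camera(n))
a=cv2.imread("pics/side20.png")[130:230,280:420]
cv2.imwrite("pics/u2.png",cv2.resize(a,None,fx=5.5,fy=5.5,interpolation=2))
tgt2([.5,0,.241],.1328-np.pi/2,0)
E
```

```text
dp [-0.0314, 0.0214, -0.0005] turn [-0.002, -0.0009, 0.0005] | at [ 0.5254 -0.0283  0.2406] t 33.1 F [-3.   2.4  4.8] open 0.0183
```

View pics/u2.png

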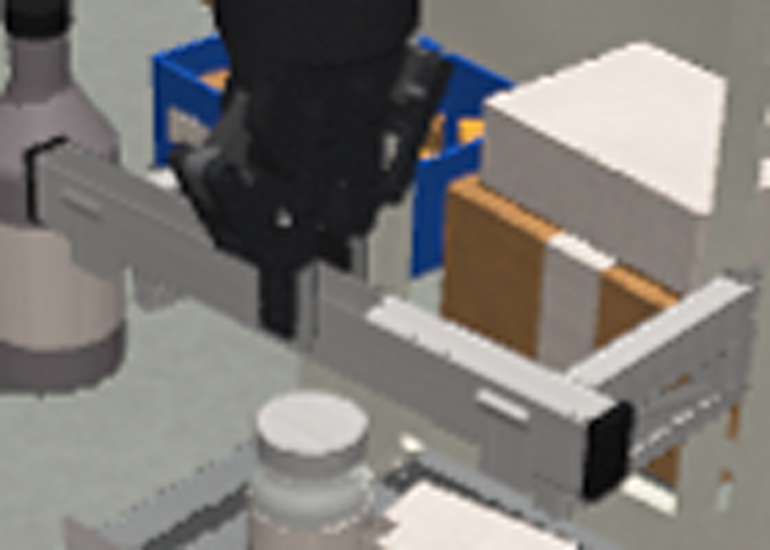

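Emit:
move_arm(
  dp=[
    [0,0,-0.0005],
    [0,0,-0.0005],
    [0,0,-0.0005],
    [0,0,-0.0005],
  ],
  turn=[
    [0,0,0],
    [0,0,0],
    [0,0,0],
    [0,0,0],
  ],
  gripper=0.05,
)

```text
clock: 33.5
position: [0.5255, -0.0283, 0.2409]
orientation: [-0.0, 0.753, -0.658, 0.001]
force: [0.4, 0.4, 0.3]
opening: 0.05
```

Emit:
move_arm(
  dp=[
    [0,0,-0.015],
    [0,0,-0.04],
    [0,0,-0.075],
    [0,0,-0.11],
    [0.0,0.04,-0.13],
    [0.0,0.085,-0.13],
    [0.0,0.13,-0.13],
    [0.0,0.17,-0.13],
    [0.0,0.19,-0.13],
    [0,0.19,-0.13],
  ],
  turn=[
    [0,0,0],
    [0,0,0],
    [0,0,0],
    [0,0,0],
    [0,0,0],
    [0,0,0],
    [0,0,0],
    [0,0,0],
    [0,0,0],
    [0,0,0],
  ],
)

```text
clock: 34.5
position: [0.3348, -0.054, 0.3714]
orientation: [-0.002, 0.753, -0.658, 0.002]
force: [0.4, 0.4, 0.5]
opening: 0.0498
```

```bash
python3 - <<'E' | tail -2
from ov import *
for n in("side","top"): cv2.imwrite(f"pics/{n}21.png",ctrl.read_camera(n))
a=cv2.imread("pics/side21.png")[120:235,280:430];b=cv2.imread("pics/top21.png")[120:245,230:385]
cv2.imwrite("pics/v1.png",cv2.resize(a,None,fx=5.2,fy=5.2,interpolation=2));cv2.imwrite("pics/v2.png",cv2.resize(b,None,fx=4.8,fy=4.8,interpolation=2))
tgt2([.5,0,.241],.1328-np.pi/2,0)
E
```

```text
dp [-0.0314, -0.1681, 0.1306] turn [-0.004, -0.0006, 0.0007] | at [ 0.3371 -0.0535  0.3709] t 34.6 F [ 0.6  0.1 -0.1] open 0.0504
```

View pics/v1.png

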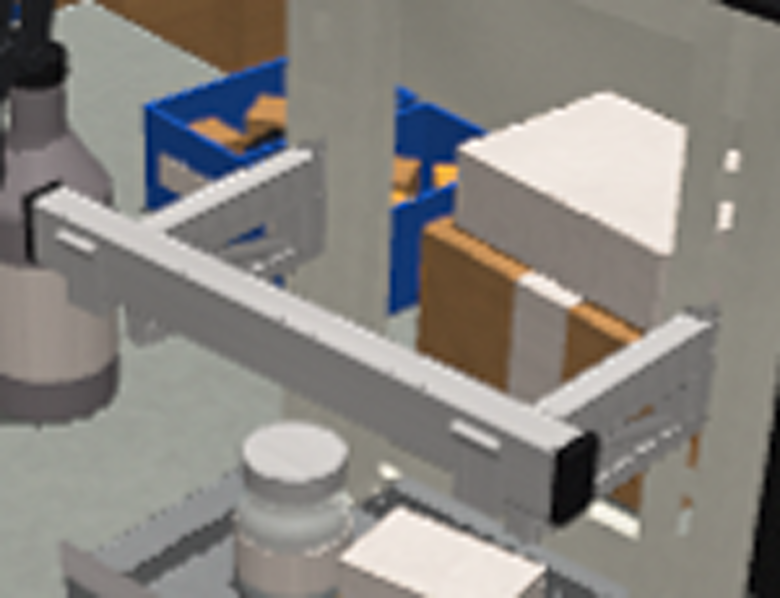

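View pics/v2.png

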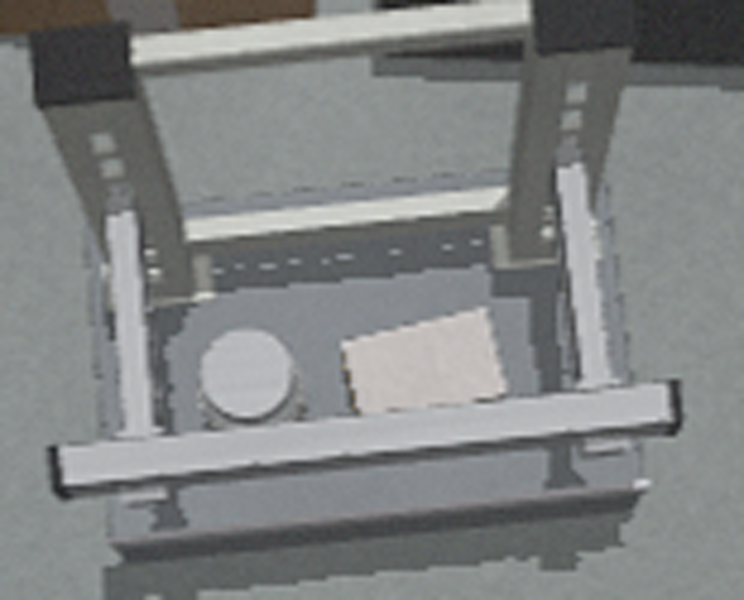

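```bash
python3 - <<'E'
import cv2,numpy as np
a=cv2.imread("pics/top0.png",0).astype(np.float32);b=cv2.imread("pics/top21.png",0).astype(np.float32)
def sh(x,y,w,h):
    B=b[y-4:y+h+4,x-4:x+w+4];f=6
    A=cv2.resize(a[y:y+h,x:x+w],None,fx=f,fy=f,interpolation=2);B=cv2.resize(B,None,fx=f,fy=f,interpolation=2)
    m=cv2.matchTemplate(B,A,cv2.TM_CCOEFF_NORMED);_,v,_,p=cv2.minMaxLoc(m);return (p[0]/f-4,p[1]/f-4,round(v,3))
for n,r in dict(jar=(270,186,24,24),bulbs=(302,184,34,22),filter=(260,265,30,30),spray=(314,260,25,28),oil=(150,154,44,46),plugs=(405,175,34,46),spanner=(452,200,24,66),short=(194,234,18,56)).items(): print(n,sh(*r))
s=cv2.imread("pics/side21.png");t=cv2.imread("pics/top21.png")
cv2.imwrite("pics/w.png",cv2.resize(np.hstack([s,t]),(800,300)))
E
```

```text
jar (0.0, -0.16666666666666652, 0.909)
bulbs (0.0, -0.16666666666666652, 0.821)
filter (1.333333333333333, 4.0, 0.231)
spray (-3.6666666666666665, 4.0, 0.267)
oil (0.0, 0.0, 0.998)
plugs (0.0, 0.0, 0.997)
spanner (0.0, 0.0, 0.996)
short (0.0, -0.16666666666666652, 0.877)
```

View pics/w.png

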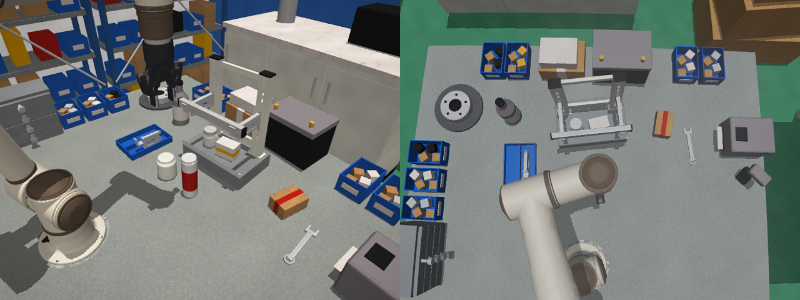

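```bash
python3 - <<'E' | tail -3
from ov import *
S=o['S']
for y in(-.1,.1):
    P=W(S,(-.1375,y,0));tgt2([P[0],P[1],.272],S[3]-np.pi/2,0)
E
```

```text
dp [0.0984, -0.1895, 0.0997] turn [-0.004, -0.0006, 0.0006] | at [ 0.3371 -0.0535  0.3709] t 34.6 F [ 0.6  0.1 -0.1] open 0.0504
dp [-0.1016, -0.1897, 0.0996] turn [-0.004, -0.0006, 0.0006] | at [ 0.3371 -0.0535  0.3709] t 34.6 F [ 0.6  0.1 -0.1] open 0.0504
```

Emit:
move_arm(
  dp=[
    [0.02,-0.04,0],
    [0.04,-0.08,0],
    [0.06,-0.12,0.01],
    [0.08,-0.155,0.03],
    [0.093,-0.18,0.06],
    [0.0984,-0.1895,0.085],
    [0.0984,-0.1895,0.0985],
    [0.0984,-0.1895,0.0985],
    [0.0984,-0.1895,0.0985],
  ],
  turn=[
    [-0.004,0,0],
    [-0.004,0,0],
    [-0.004,0,0],
    [-0.004,0,0],
    [-0.004,0,0],
    [-0.004,0,0],
    [-0.004,0,0],
    [-0.004,0,0],
    [-0.004,0,0],
  ],
  gripper=0.0,
)

```text
clock: 35.5
position: [0.5393, -0.1259, 0.2726]
orientation: [0.001, 0.753, -0.658, -0.0]
force: [0.3, 0.3, 0.1]
opening: 0.0
```

Emit:
move_arm(
  dp=[
    [0,0,0.003],
    [0,0,0.0055],
    [0,0,0.0075],
    [0,0,0.0075],
  ],
  turn=[
    [0,0,0],
    [0,0,0],
    [0,0,0],
    [0,0,0],
  ],
)

```text
clock: 35.9
position: [0.5395, -0.1258, 0.2663]
orientation: [0.0, 0.753, -0.658, 0.001]
force: [-0.3, 1.3, 3.4]
opening: -0.0
```

Mate end: 0.2663 at 3.4 N. Now the other end.

Emit:
move_arm(
  dp=[
    [0,0,-0.012],
    [-0.03,0,-0.03],
    [-0.07,0,-0.03],
    [-0.115,0,-0.03],
    [-0.16,0,-0.03],
    [-0.19,0,-0.025],
    [-0.2,0,-0.01],
    [-0.2,0,-0.006],
    [-0.2,0,-0.006],
  ],
  turn=[
    [0,0,0],
    [0,0,0],
    [0,0,0],
    [0,0,0],
    [0,0,0],
    [0,0,0],
    [0,0,0],
    [0,0,0],
    [0,0,0],
  ],
)

```text
clock: 36.8
position: [0.5126, 0.0721, 0.272]
orientation: [0.001, 0.753, -0.658, 0.001]
force: [0.1, -0.6, -0.5]
opening: 0.0004
```

Emit:
move_arm(
  dp=[
    [0,0,0.003],
    [0,0,0.0055],
    [0,0,0.0075],
    [0,0,0.0075],
  ],
  turn=[
    [0,0,0],
    [0,0,0],
    [0,0,0],
    [0,0,0],
  ],
)

```text
clock: 37.2
position: [0.5128, 0.0715, 0.2647]
orientation: [0.001, 0.753, -0.658, 0.001]
force: [0.8, -0.2, 1.4]
opening: -0.0001
```

```bash
python3 - <<'E' | tail -3
from ov import *
S=o['S']
P=W(S,(-.021,.1105,.262-S[2]+.012));print(P);tgt2(P,.1328,0)
E
```

```text
[0.62601743 0.09825772 0.274     ]
dp [-0.0114, -0.1158, -0.0093] turn [0.0017, -0.0019, -1.57] | at [0.5128 0.0715 0.2647] t 37.2 F [ 0.8 -0.2  1.4] open -0.0001
```

Emit:
move_arm(
  dp=[
    [0,0,-0.025],
    [0,0,-0.05],
    [0,0,-0.06],
    [0,0,-0.06],
    [0,0,-0.06],
    [0,0,-0.06],
    [0,0,-0.06],
    [0,0,-0.06],
    [0,0,-0.06],
    [-0.003,-0.02,-0.06],
    [-0.005,-0.045,-0.06],
    [-0.007,-0.06,-0.06],
  ],
  turn=[
    [0,0,-0.14],
    [0,0,-0.28],
    [0,0,-0.42],
    [0,0,-0.56],
    [0,0,-0.7],
    [0,0,-0.84],
    [0,0,-0.98],
    [0,0,-1.12],
    [0,0,-1.26],
    [0,0,-1.4],
    [0,0,-1.53],
    [0,0,-1.57],
  ],
)

```text
clock: 38.4
position: [0.5725, 0.0866, 0.3245]
orientation: [0.001, 0.998, 0.068, 0.0]
force: [-0.0, 0.1, -0.2]
opening: -0.0002
```

```bash
python3 - <<'E' | tail -1
from ov import *
S=o['S']
P=W(S,(-.023,.1105,.264-S[2]));tgt2(P,.1328,.45)
E
```

```text
dp [0.0526, -0.0044, 0.0605] turn [0.0016, 0.4498, 0.0032] | at [0.5725 0.0866 0.3245] t 38.4 F [-0.   0.1 -0.2] open -0.0002
```

Emit:
move_arm(
  dp=[
    [0,0,0],
    [0.005,-0.001,0.002],
    [0.015,-0.002,0.006],
    [0.028,-0.003,0.012],
    [0.04,-0.004,0.025],
    [0.05,-0.0044,0.042],
    [0.0526,-0.0044,0.055],
    [0.0526,-0.0044,0.0605],
    [0.0526,-0.0044,0.0605],
  ],
  turn=[
    [0,0.1,0],
    [0,0.2,0],
    [0,0.3,0],
    [0,0.4,0],
    [0,0.45,0.003],
    [0,0.45,0.003],
    [0,0.45,0.003],
    [0,0.45,0.003],
    [0,0.45,0.003],
  ],
)

```text
clock: 39.3
position: [0.6237, 0.0976, 0.263]
orientation: [-0.014, 0.973, 0.065, 0.222]
force: [-0.4, -0.6, 0.5]
opening: 0.0
```

Emit:
move_arm(
  dp=[
    [-0.0013,0,0.0027],
    [-0.0026,0,0.0054],
    [-0.0035,0,0.0072],
    [-0.0044,0,0.009],
    [-0.0044,0,0.009],
  ],
  turn=[
    [0,0,0],
    [0,0,0],
    [0,0,0],
    [0,0,0],
    [0,0,0],
  ],
)

```text
clock: 39.8
position: [0.6242, 0.0977, 0.257]
orientation: [-0.014, 0.972, 0.065, 0.224]
force: [-8.1, -0.3, 11.1]
opening: -0.0002
```

Emit:
move_arm(
  dp=[
    [-0.004,0,0.004],
    [-0.006,0,0.007],
    [-0.007,0,0.009],
    [-0.007,0,0.01],
    [-0.007,0,0.01],
  ],
  turn=[
    [0,0,0],
    [0,0,0],
    [0,0,0],
    [0,0,0],
    [0,0,0],
  ],
)

```text
clock: 40.3
position: [0.6247, 0.0978, 0.2565]
orientation: [-0.015, 0.97, 0.065, 0.232]
force: [-22.2, -3.7, 32.8]
opening: -0.0
```

Emit:
move_arm(
  dp=[
    [0.004,0,-0.009],
    [0.012,0,-0.027],
    [0.012,0,-0.06],
    [0.0,0,-0.1],
    [-0.03,0,-0.14],
    [-0.07,0,-0.16],
    [-0.11,0,-0.17],
    [-0.15,0,-0.17],
    [-0.19,0,-0.17],
    [-0.22,0,-0.17],
    [-0.22,0,-0.17],
  ],
  turn=[
    [0,0,0],
    [0,0,0],
    [0,0,0],
    [0,-0.1,0],
    [0,-0.2,0],
    [0,-0.3,0],
    [0,-0.4,0],
    [0,-0.46,0],
    [0,-0.46,0],
    [0,-0.46,0],
    [0,-0.46,0],
  ],
)

```text
clock: 41.4
position: [0.3505, 0.0599, 0.3071]
orientation: [0.0, 0.998, 0.068, 0.004]
force: [0.7, -0.1, 0.4]
opening: 0.0001
```

```bash
python3 - <<'E' | tail -2
from ov import *
for n in("side","top"): cv2.imwrite(f"pics/{n}22.png",ctrl.read_camera(n))
a=cv2.imread("pics/side22.png")[120:235,280:430];b=cv2.imread("pics/top22.png")[120:245,230:385]
cv2.imwrite("pics/x1.png",cv2.resize(a,None,fx=5.2,fy=5.2,interpolation=2));cv2.imwrite("pics/x2.png",cv2.resize(b,None,fx=4.8,fy=4.8,interpolation=2))
s=ctrl.read_state();print(s["position"],s["force"],s["clock"])
E
python3 reg.py side21,side22
```

```text
[0.35402688 0.06126382 0.30921602] [ 0.47467543 -0.486087    0.20319965] 41.5
side21 side22 back-low (0.12, 0.0, 0.994) front (0.0, 0.0, 0.996) lip (0.12, 0.12, 0.996) mate (0.0, 0.0, 1.0)
```

View pics/x1.png

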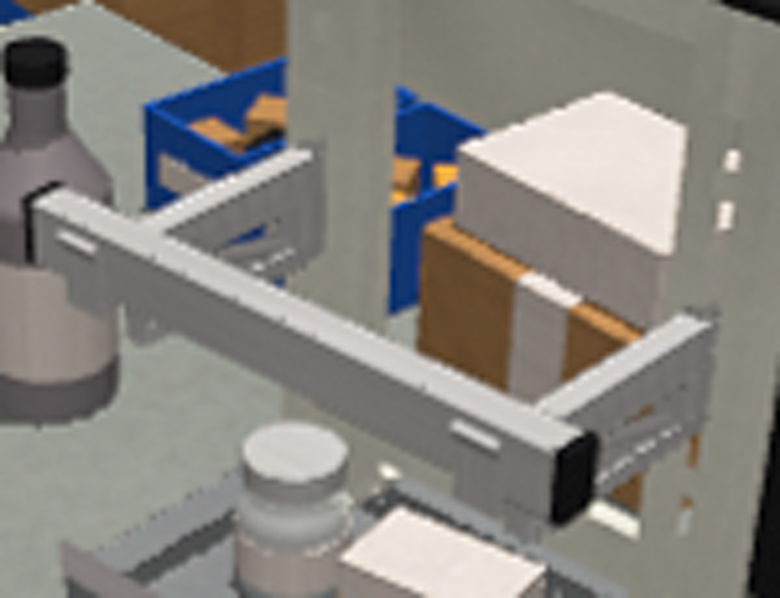

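View pics/x2.png

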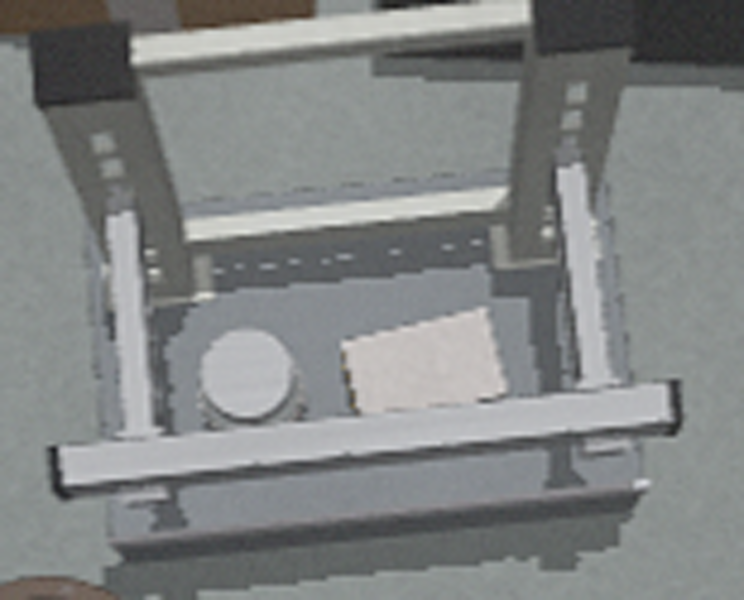

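```bash
python3 -c "
from cell import ctrl
print(ctrl.finish_job())"
```

```text
the job is handed in; nothing more can be done
None
```

The long bracket is hooked and pressed home on the bare post, and the rail lies in both saddles. I handed the job in at about 41.5 s; no verdict was reported.

**Bracket**
- I took the 120 mm one from the left tray lane, entered both claws into the fourth and fifth slots, and pressed it down.
- The first press with it held in the gripper was not conclusive. After I let go it looked about 3 mm high, so I pressed again with the closed fingers close to the post.
- Touching the tops with the fingers gave 253.5 to 253.8 mm on the new bracket and 254.2 mm on the fitted one.
- A last 33 N press close to the post moved the top only about 0.5 mm, and the side pictures showed no change afterwards. I take that as home on the slot edges, though I could not see the claws directly.

**Rail**
- It sits on both saddle floors. In the top picture the overhang at the two ends matches to a millimetre or two.
- The rail is not perfectly level. Its top read 266.3 mm over the old bracket and 264.7 mm over the new one, about 1.6 mm lower across 200 mm (0.5°).

**Disagreements**
- The cameras and the arm differed by about 2 mm near the stand, so I lined the rail up from the pictures.
- A fit to the pictures put the new bracket about 15 mrad front-up and 26 mrad turned against the fitted one. The finger touches suggested it is instead slightly front-down.

**Everything else**
- Comparing top pictures showed no movement of the jar, bulbs carton, oil bottle, plugs carton, spanner or short bracket.
- The filter and spray can were hidden from the top camera, but the side picture shows them still standing in place.

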